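# Make up two kits of spacers and bushings

## Task

Make up two kits from the turned parts on the bench. On the kit stand, stack in the slotted tube the two spacers that together come level with the black line, the thicker one underneath, and stand the sleeve in the square frame; in the wooden tray, lay the left-over spacer flat in the small bay and stand the flanged bushing on its flange in the large bay. Set the parts down rather than dropping them, let go of everything, and leave the gear wheel where it is.

Things in the scene. Friction and masses are not known exactly. Their poses are not given: they have to be found in the camera images.
- spacer_thin: Loose plain steel spacer ring lying flat, outside diameter 48, bore 20, 14 thick; the thinnest of three spacers alike but for thickness. Origin: centre of its underside, z up along its axis. About 150 g.
- spacer_mid: Loose plain steel spacer ring lying flat, outside diameter 48, bore 20, 22 thick; the middle one of three spacers alike but for thickness. Origin: centre of its underside, z up along its axis. About 240 g.
- spacer_thick: Loose plain steel spacer ring lying flat, outside diameter 48, bore 20, 32 thick; the thickest of three spacers alike but for thickness. Origin: centre of its underside, z up along its axis. About 350 g.
- sleeve: Loose plain steel sleeve (tall straight tube) standing on end: outside diameter 36, bore 24, 55 high; its two ends are alike. Origin: centre of its underside, z up along its axis. About 240 g.
- flanged_bushing: Loose steel bushing standing on its flange: flange diameter 62 and 8 thick at the bottom, above it a hub of diameter 36, whole height 40, open bore 22. Origin: centre of the flange's underside, z up along its axis. Grip it by the hub. About 320 g.
- stand: Fixed grey plate 190 (x) by 100 (y), 6 thick; origin: centre of underside, z up. At x=-45: aluminium tube, bore 58, floor z=6, walls to z=60, flared lip to z=69; two 40 wide slots, open to the floor, face +y and -y: fingers closing along y go down in them. Black line round its walls at z=52, 46 above the floor. At x=+50: square frame for the sleeve, 62 inside, rim z=11, floor z=6.
- tray: Fixed wooden tray 178 (x) by 118 (y); origin: centre of underside, z up. Floor z=3, rim z=12, walls 4 thick. A cross wall, 4 thick, top z=12, parts it into a small bay 72 (x) by 110 (y) inside, centred at x=-49, y=0, and a large bay 94 by 110 inside, centred at x=+38, y=0.
- gear: Loose dark steel gear wheel lying flat with its hub up, 72 over its teeth, 15 thick, 25 high at the hub; belongs to neither kit. Origin: centre of its underside.
Mind the look-alikes: they are no part of the job. What is shaped like the stand but turquoise is not meant. Leave any pink look-alike of the flanged_bushing alone.

How it is judged:
By the outcome, as a careful person would: the job done as asked, in the order asked, and still so for the second after the job is handed in, with the robot touching nothing.
It also fails if it takes over 112 s, if anything falls off the work surface, if the arm or the gripper's body presses on something with over 40 N, if the wrist force passes 120 N, or if a joint passes its speed limit or range.

## Robot

A 7-joint arm with a two-finger parallel gripper is mounted at the origin on the work surface. World frame = base frame: x ahead of the robot, y to its left, z up, the work surface at z = 0. Lengths are in m, angles in rad, forces in N, time in s.
With the tool pointing down it reaches from about 0.4 to 0.85 m from the base axis. Payload 4.5 kg.
Tool frame: the origin (TCP) lies midway between the tips of the shut fingers; the grasp point (between the pads) lies 19 mm behind it (r.hold_point_z is the distance from the TCP to the grasp point, in m); z points along the fingers, y is the direction in which the jaws open and shut (so a half turn about z gives the same grasp; the last joint's range is limited). The gripper opens to 88 mm and grips with 3 to 60 N. Pads are 18 mm wide; open, the fingers measure 123 mm over their backs; the gripper's body (75 mm by 187 mm) begins 45 mm behind the grasp point.
Start: joints at [1.222, 0.689, -0.195, 1.565, 0.157, 0.902, -0.215], TCP at [0.233, -0.58, 0.239] pointing down, gripper open.
Joint ranges: [-3.01, 3.01], [-0.46, 2.08], [-1.47, 1.51], [0.13, 2.56], [-1, 4.14], [0.04, 2.09], [-2.66, 2.66]. Speed limits (rad/s): [2.57, 2.57, 3.14, 3.14, 3.14, 3.14, 3.14].

## Interface

Orientations are given as a unit quaternion [x, y, z, w].
In Python, from plant import r gives the robot as it stands. The module is installed in compiled form; this text tells all that it offers.
- The arm moves only by the tool move_arm, never from a script. Its arguments are lists of equal length, an entry for each row: "turn": the turn, a rotation vector about the tool's x, y, z in units of 2 pi rad (1.0 is 2 pi rad), a list of three; "dp": the shift along the tool's x, y, z in units of 2.5 cm (1.0 is 2.5 cm), a list of three; "jaw": the closure, from -1 (fully open) to 1 (shut), so that 0 is half open. In form: {"turn": [[wx, wy, wz], ...], "dp": [[x, y, z], ...], "jaw": [jaw, ...]}. A call has 1 to 10 rows; each row shifts and turns the commanded pose from where the row before left it, along the tool's axes as they then stand; what a row does not reach is not made up. A row lasts 1/12 s, in which the tool goes at most 41.7 mm and 7.16 degrees, less where a joint would pass 70% of its speed; a pose out of reach is approached as far as the arm can. A call with a number of a shift or a turn outside -1 to 1 is refused whole. A call with a gripper value outside its range is refused whole. The fingers move at their own pace and stop on an object; "newtons" is the grip in N (left out, the last holds). Time passes only in rows, so rows that do not move let the fingers close. It gives the time, the measured TCP pose, the force and the opening at its end, in the units of the state.
- r.get_state(): the state, without advancing time (a new reading comes with each control period).
- r.snapshot(name): name is "side" or "top" or "wrist"; returns a dict with "frame" (420x560x3 uint8, blue, green, red), "mtx" (3x3 intrinsics, pixels), "origin" and "orientation" of the camera in the world; the wrist camera has in their place "tool_from_camera" (4x4, takes a point from camera to tool coordinates, whose origin is the TCP and whose axes are the flange's). Camera axes: x right, y up, looking along -z (the intrinsics and any distortion apply to the point x, -y, -z); pixel columns grow to the right and rows downward; lengths in m; the calibration is good to about 2 mm. A picture is of the moment at which its call begins: read the wrist's pose just before it. There is no depth.
- r.finish_job(): hands the job in, once; it reports no verdict.
The state is a dict: "clock": time; "q": joint angles; "qd": joint speeds; "joint_torque": joint torques, N m; "tool_pos": TCP position; "eef_rot": TCP orientation; "contact_force": force on the tool from outside, world axes, zero at the start; "moment": the same for the moment, N m; "opening": opening from 0.0 (shut) to 1.0 (fully open).
Only numpy, scipy, OpenCV 4.12 (cv2) and the standard library are available. Lean on these libraries where they do the work, as an engineer would, in place of code of your own. Each camera call takes 0.05 s, during which the arm holds its last target.

## Working session

There is one attempt and no reset: what is moved stays moved. The work goes in short steps, Python scripts to look and compute and a tool call to move; the robot and the scene stay as the last step left them, time stands still between calls to the robot, and variables do not carry over. Pictures are saved under pics/ and viewed, and the job is handed in when it is done.

Besides the shell and the picture viewer there is one more tool, called after "Emit:" as name(argument=value, ...) on one line, values as JSON. move_arm: Moves the arm, as the interface text tells. Shifts and turns lie within -1 to 1; 1 stands for 2.5 cm of shift or 2 pi rad of turn. Its arguments: {"type":"object","properties":{"turn":{"type":"array","items":{"type":"array","items":{"type":"number","minimum":-1,"maximum":1}}},"dp":{"type":"array","items":{"type":"array","items":{"type":"number","minimum":-1,"maximum":1}}},"jaw":{"type":"array","items":{"type":"number"}},"newtons":{"type":"number"}},"required":["turn","dp","jaw"]}

```bash
mkdir -p pics; ls; cat > h.py <<'E'
import numpy as np, cv2, json
from scipy.spatial.transform import Rotation as R
from plant import r
def snap(name,tag):
    s=r.get_state(); d=r.snapshot(name); f=np.array(d['frame']); cv2.imwrite(f'pics/{tag}.png',f)
    d['tool_pos']=s['tool_pos']; d['eef_rot']=s['eef_rot']
    np.save(f'pics/{tag}.npy',d,allow_pickle=True)
    return d
def load(tag): return np.load(f'pics/{tag}.npy',allow_pickle=True).item()
E
python3 - <<'E'
from h import *
print(r.get_state())
for n in ['side','top','wrist']:
    d=snap(n,n+'0'); print(n,{k:(v if k!='frame' else v.shape) for k,v in d.items()})
print(r.hold_point_z)
E
```

```text
pics
{'clock': 0.0, 'q': array([ 1.22179087,  0.68999161, -0.19453253,  1.56631774,  0.15730664,
        0.90251158, -0.2151264 ]), 'qd': array([ 5.72256865e-04, -1.20275309e-03, -7.71643602e-05, -3.47342468e-04,
        1.38232463e-03, -2.87963385e-04, -8.29352145e-04]), 'joint_torque': array([-1.74560391e-04, -5.27550709e+01, -1.26711946e+00, -1.53421658e+01,
       -5.27028262e-02,  6.62860766e-03,  1.70179605e-04]), 'tool_pos': array([ 0.23318064, -0.57919823,  0.23791276]), 'eef_rot': array([ 9.81730974e-01,  1.90272049e-01, -2.36286896e-04, -8.86337862e-04]), 'contact_force': array([ 0.25558607,  0.68834932, -0.26329705]), 'moment': array([ 0.03424464,  0.02229142, -0.05060989]), 'opening': 0.9985835589631592}
side {'frame': (420, 560, 3), 'mtx': array([[511.60885913,   0.        , 286.19577974],
       [  0.        , 511.60885913, 212.86298245],
       [  0.        ,   0.        ,   1.        ]]), 'origin': array([-0.00508983,  0.49796071,  0.78825242]), 'orientation': array([-0.12554861,  0.32768154,  0.86899809, -0.34886197]), 'tool_pos': array([ 0.23318064, -0.57919823,  0.
[... 579 characters left out ...]
rame': (420, 560, 3), 'mtx': array([[370.91280314,   0.        , 282.69376124],
       [  0.        , 370.91280314, 204.17918453],
       [  0.        ,   0.        ,   1.        ]]), 'tool_from_camera': array([[-3.52365998e-04,  9.58135558e-01,  2.86314737e-01,
         7.39119161e-02],
       [ 9.99999816e-01,  1.96024208e-04,  5.74710792e-04,
        -1.26321967e-03],
       [ 4.94526225e-04,  2.86314887e-01, -9.58135450e-01,
        -1.46045218e-01],
       [ 0.00000000e+00,  0.00000000e+00,  0.00000000e+00,
         1.00000000e+00]]), 'tool_pos': array([ 0.23320995, -0.57925104,  0.2379847 ]), 'eef_rot': array([ 9.81728200e-01,  1.90286767e-01, -2.10148023e-04, -8.02404409e-04])}
0.0187
```

View pics/side0.png

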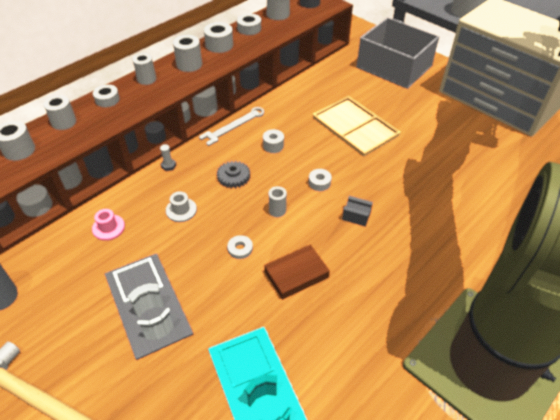

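View pics/top0.png

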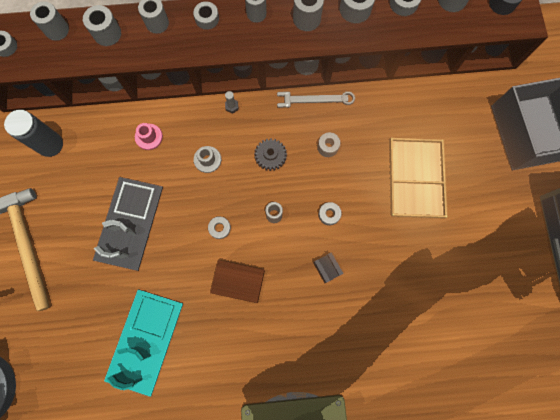

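View pics/wrist0.png

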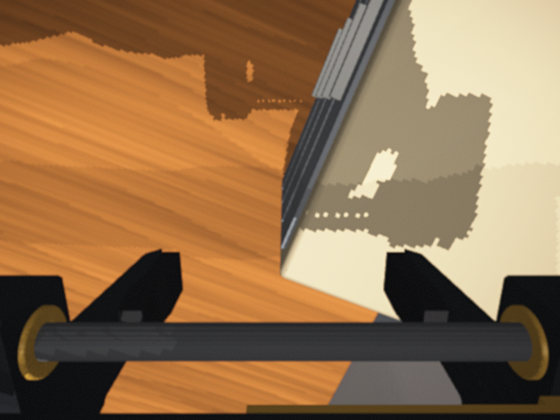

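```bash
cat >> h.py <<'E'
def campose(d):
    if 'origin' in d: return R.from_quat(d['orientation']).as_matrix(), np.array(d['origin'])
    Rt=R.from_quat(d['eef_rot']).as_matrix(); T=np.array(d['tool_from_camera'])
    return Rt@T[:3,:3], Rt@T[:3,3]+np.array(d['tool_pos'])
def ray(d,uv):
    K=d['mtx']; uv=np.atleast_2d(uv).astype(float)
    v=np.stack([(uv[:,0]-K[0,2])/K[0,0], -(uv[:,1]-K[1,2])/K[1,1], -np.ones(len(uv))],1)
    Rm,o=campose(d); return o, v@Rm.T
def onz(d,uv,z):
    o,v=ray(d,uv); t=(z-o[2])/v[:,2]; return o+t[:,None]*v
def tri(d1,uv1,d2,uv2):
    o1,v1=ray(d1,uv1);o2,v2=ray(d2,uv2); out=[]
    for a,b in zip(v1,v2):
        A=np.stack([a,-b],1); s=np.linalg.lstsq(A,o2-o1,rcond=None)[0]
        p,q=o1+s[0]*a,o2+s[1]*b; out.append(np.r_[(p+q)/2,np.linalg.norm(p-q)])
    return np.array(out)
def proj(d,P):
    Rm,o=campose(d); c=(np.atleast_2d(P)-o)@Rm; K=d['mtx']
    return np.stack([K[0,2]+K[0,0]*c[:,0]/-c[:,2], K[1,2]+K[1,1]*c[:,1]/c[:,2]],1)
def crop(d,x0,y0,w,h,k,tag):
    f=np.array(d['frame'])[y0:y0+h,x0:x0+w]; cv2.imwrite(f'pics/{tag}.png',cv2.resize(f,None,fx=k,fy=k,interpolation=cv2.INTER_CUBIC))
E
python3 - <<'E'
from h import *
s=load('side0');t=load('top0')
crop(s,90,110,260,195,3,'sideA'); crop(t,80,110,260,195,3,'topA')
crop(s,300,90,110,70,7,'sideT'); 
E
```

```text
(no output)
```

View pics/sideA.png

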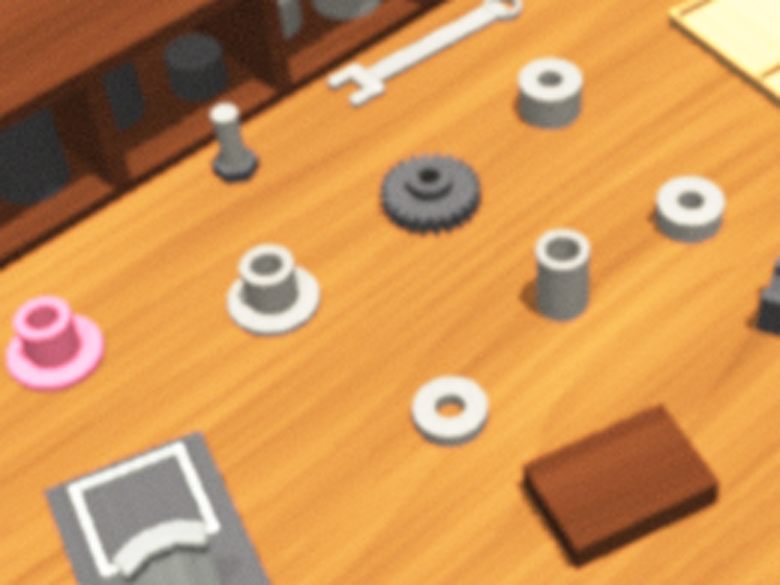

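View pics/topA.png

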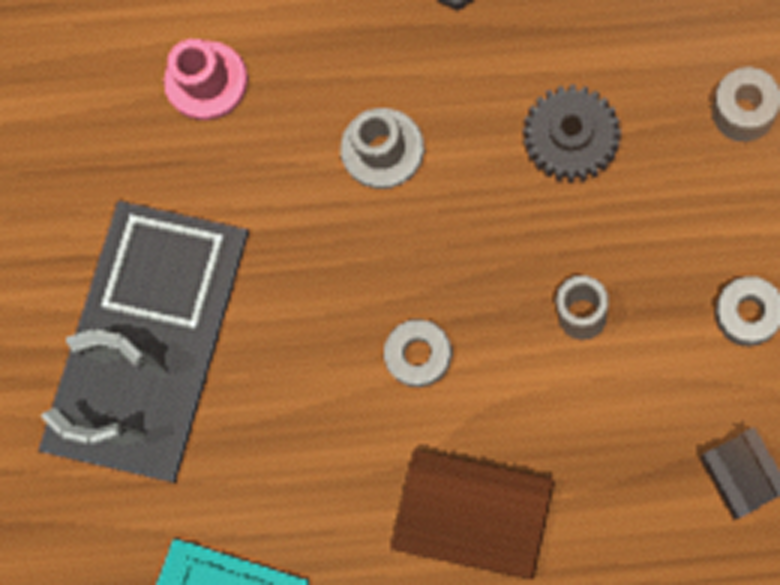

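```bash
cat > m1.py <<'E'
from h import *
s=load('side0');t=load('top0')
ro={'far':((273,140),(329,144)),'right':((320,180),(330,213)),'left':((240,246),(219,228)),'sleeve':((277,194),(274,210)),'bush':((179,199),(206,154))}
def ell(d,c,tag,thr,w=16):
    f=d['frame'].astype(int); x,y=c
    sub=np.array(d['frame'])[y-w:y+w,x-w:x+w]
    sub=cv2.resize(sub,None,fx=4,fy=4,interpolation=cv2.INTER_CUBIC)
    hsv=cv2.cvtColor(sub,cv2.COLOR_BGR2HSV)
    m=((hsv[...,1]<70)&(hsv[...,2]>thr)).astype(np.uint8)
    cs,_=cv2.findContours(m,cv2.RETR_EXTERNAL,cv2.CHAIN_APPROX_NONE)
    k=max(cs,key=cv2.contourArea); e=cv2.fitEllipse(cv2.convexHull(k))
    vis=sub.copy(); cv2.ellipse(vis,e,(0,0,255),1); 
    cc=((np.array(e[0])+.5)/4-.5)+[x-w,y-w]
    return cc,np.array(e[1])/4,vis
rows=[]
for n,(a,b) in ro.items():
    ca,ea,va=ell(s,a,n,175); cb,eb,vb=ell(t,b,n,{'far':135,'sleeve':150,'bush':150}.get(n,160))
    p=tri(s,ca,t,cb)[0]; print(n,ca.round(1),ea.round(1),cb.round(1),eb.round(1),(p*1000).round(1))
    rows.append(np.hstack([va,vb]))
cv2.imwrite('pics/ells.png',cv2.resize(np.vstack(rows),None,fx=.9,fy=.9))
E
python3 m1.py
```

```text
far [273.  136.3] [14.3 21.1] [329.1 142.2] [20.1 21.2] [ 6.256e+02 -1.342e+02  2.820e+01  1.000e-01]
right [319.8 176.8] [16.4 22.5] [330.  212.6] [21.  21.8] [ 4.709e+02 -1.191e+02  1.710e+01  1.000e-01]
left [239.6 245.3] [20.2 25.2] [218.4 226.9] [21.  21.7] [463.4 122.1  10.3   0. ]
sleeve [277.1 193. ] [13.6 18.1] [273.7 209.8] [16.5 16.6] [4.808e+02 1.100e+00 5.090e+01 2.000e-01]
bush [180.2 208.4] [29.3 34.3] [206.8 158.7] [25.8 27.4] [621.8 138.9   5.5   1.4]
```

View pics/ells.png

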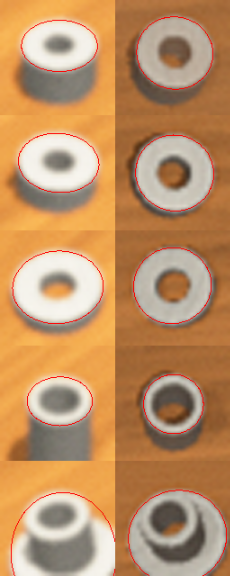

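```bash
cat > m2.py <<'E'
from h import *
s=load('side0');t=load('top0')
crop(t,85,165,90,115,6,'topS'); crop(s,95,240,110,120,6,'sideS'); crop(t,380,130,75,95,6,'topTr')
def quad(d,x0,y0,x1,y1,fn):
    sub=np.array(d['frame'])[y0:y1,x0:x1]; sub=cv2.resize(sub,None,fx=4,fy=4,interpolation=cv2.INTER_CUBIC)
    hsv=cv2.cvtColor(sub,cv2.COLOR_BGR2HSV).astype(int); m=fn(hsv).astype(np.uint8)
    m=cv2.morphologyEx(m,cv2.MORPH_CLOSE,np.ones((25,25)));m=cv2.morphologyEx(m,cv2.MORPH_OPEN,np.ones((9,9)))
    cs,_=cv2.findContours(m,cv2.RETR_EXTERNAL,cv2.CHAIN_APPROX_NONE); k=cv2.convexHull(max(cs,key=cv2.contourArea))
    for e in np.arange(2,60,1):
        a=cv2.approxPolyDP(k,e,True)
        if len(a)<=4: break
    q=(a[:,0]+.5)/4-.5+[x0,y0]; cv2.polylines(sub,[a],True,(0,0,255),1); return q,sub
qs,v1=quad(t,85,165,175,280,lambda h:h[...,1]<70)
qt,v2=quad(t,380,130,455,225,lambda h:(h[...,2]>150)&(h[...,1]<150))
cv2.imwrite('pics/qs.png',v1);cv2.imwrite('pics/qt.png',v2)
print('stand',qs.round(1).tolist(),(onz(t,qs,.006)*1000).round(1).tolist())
print('tray',qt.round(1).tolist(),(onz(t,qt,.012)*1000).round(1).tolist())
E
python3 m2.py
```

```text
stand [[119.1, 177.4], [161.6, 186.4], [137.9, 269.6], [93.1, 259.6]] [[595.6, 333.5, 6.0], [566.3, 241.0, 6.0], [388.8, 297.5, 6.0], [418.8, 391.2, 6.0]]
tray [[390.6, 137.1], [443.6, 139.9], [446.4, 217.1], [392.1, 215.6]] [[631.2, -276.0, 12.0], [613.6, -393.5, 12.0], [438.4, -368.4, 12.0], [452.6, -252.4, 12.0]]
```

View pics/qs.png

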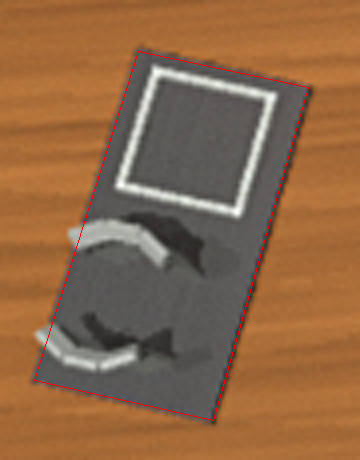

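View pics/qt.png

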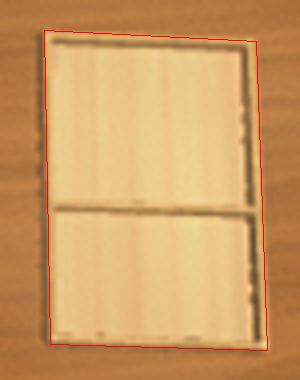

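View pics/sideS.png

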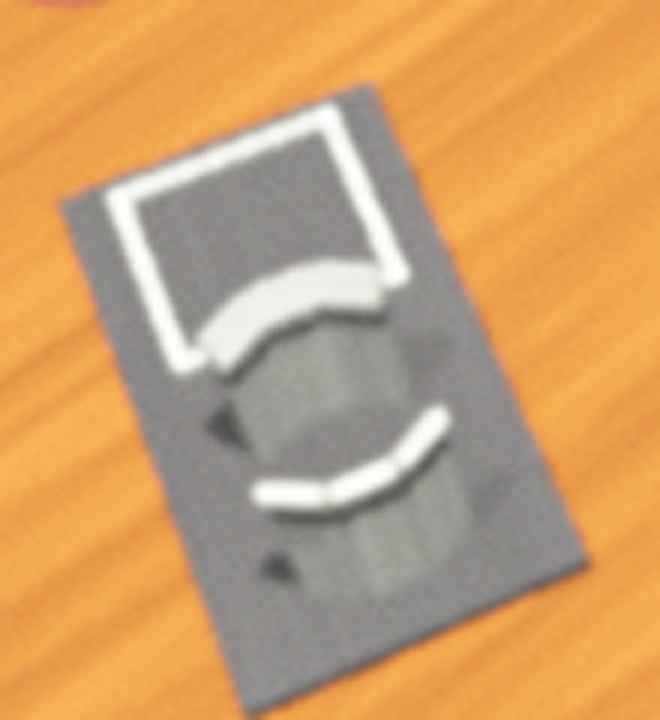

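Emit:
move_arm(turn=[[0,0,0],[0,0,0],[0,0,0],[0,0,0],[0,0,0],[0,0,0],[0,0,0],[0,0,0],[0,0,0],[0,0,0]], dp=[[0.3,-0.3,0],[0.6,-0.6,0],[0.8,-0.8,0],[0.8,-0.8,0],[0.8,-0.8,0],[0.8,-0.8,0],[0.8,-0.8,0],[0.8,-0.8,0],[0.8,-0.8,0],[0.8,-0.8,0]], jaw=[-1,-1,-1,-1,-1,-1,-1,-1,-1,-1], newtons=40)

```text
clock: 0.98
tool_pos: [0.3349, -0.3401, 0.2388]
eef_rot: [0.982, 0.19, 0.0, -0.0]
contact_force: [0.2, -0.4, -0.6]
opening: 1.004
```

```bash
cat >> m1.py <<'E'
H={'far':32,'right':22,'left':14,'sleeve':55}
for n,h in H.items():
    a,b=ro[n]
    ca=ell(s,a,n,175)[0]; cb=ell(t,b,n,{'far':135,'sleeve':150}.get(n,160))[0]
    print(n,(onz(s,ca,h/1000)*1000).round(1),(onz(t,cb,h/1000)*1000).round(1))
E
python3 m1.py | tail -4
```

```text
far [[ 622.4 -131.1   32. ]] [[ 624.2 -133.5   32. ]]
right [[ 467.9 -115.1   22. ]] [[ 469.9 -118.3   22. ]]
left [[461.2 123.9  14. ]] [[462.8 121.6  14. ]]
sleeve [[478.2   3.9  55. ]] [[479.8   1.1  55. ]]
```

Emit:
move_arm(turn=[[0,0,-0.0195],[0,0,-0.0195],[0,0,-0.0195],[0,0,-0.0195],[0,0,-0.0195],[0,0,-0.0195],[0,0,-0.0195],[0,0,-0.0195],[0,0,-0.0195],[0,0,-0.0195]], dp=[[0,0,0],[0,0,0],[0,0,0],[0,0,0],[0,0,0],[0,0,0],[0,0,0],[0,0,0],[0,0,0],[0,0,0]], jaw=[-1,-1,-1,-1,-1,-1,-1,-1,-1,-1])

```text
clock: 1.82
tool_pos: [0.3344, -0.3414, 0.2388]
eef_rot: [0.691, 0.723, -0.0, -0.0]
contact_force: [-0.8, 1.2, 0.9]
opening: 1.004
```

Emit:
move_arm(turn=[[0,0,-0.0195],[0,0,-0.0195],[0,0,-0.0195],[0,0,-0.0195],[0,0,-0.0195],[0,0,-0.0195],[0,0,-0.0195],[0,0,-0.0195],[0,0,-0.0195],[0,0,-0.0195]], dp=[[0,0,0],[0,0,0],[0,0,0],[0,0,0],[0,0,0],[0,0,0],[0,0,0],[0,0,0],[0,0,0],[0,0,0]], jaw=[-1,-1,-1,-1,-1,-1,-1,-1,-1,-1])

```text
clock: 2.65
tool_pos: [0.3344, -0.3415, 0.2388]
eef_rot: [0.15, 0.989, -0.0, -0.0]
contact_force: [0.5, 0.1, 0.4]
opening: 1.003
```

```bash
cat >> h.py <<'E'
def to(p,yaw=None):
    """shift in tool units (2.5cm) needed to bring TCP to world p; yaw change in turn units"""
    st=r.get_state(); Rm=R.from_quat(st['eef_rot']).as_matrix()
    u=(np.array(p)-st['tool_pos'])@Rm/.025
    cy=np.degrees(np.arctan2(Rm[1,0],Rm[0,0]))
    print('pos',(np.array(st['tool_pos'])*1000).round(1),'yaw',cy.round(2),'tilt',np.degrees(np.arccos(-Rm[2,2])).round(2),'units',u.round(2), 'turnz',None if yaw is None else round(-(((yaw-cy+180)%360)-180)/360,4),'t',round(st['clock'],2),'open',round(st['opening'],3),'F',np.round(st['contact_force'],1))
    return u
E
python3 -c "
from h import *
to([.6235,-.1325,.14],162); print(r.get_state()['q'].round(2))"
```

```text
pos [ 334.4 -341.5  238.8] yaw 162.72 tilt 0.02 units [-8.56 11.42  3.95] turnz 0.002 t 2.65 open 1.003 F [0.5 0.1 0.4]
[ 1.26  0.63 -0.9   1.98  0.66  0.86  1.26]
```

Emit:
move_arm(turn=[[0,0,0.002],[0,0,0],[0,0,0],[0,0,0],[0,0,0],[0,0,0],[0,0,0],[0,0,0],[0,0,0],[0,0,0]], dp=[[-0.3,0.4,0.1],[-0.6,0.8,0.2],[-0.6,0.8,0.2],[-0.6,0.8,0.3],[-0.6,0.8,0.3],[-0.6,0.8,0.3],[-0.6,0.8,0.3],[-0.6,0.8,0.3],[-0.6,0.8,0.3],[-0.6,0.8,0.3]], jaw=[-1,-1,-1,-1,-1,-1,-1,-1,-1,-1])

```text
clock: 3.48
tool_pos: [0.5302, -0.2053, 0.1733]
eef_rot: [0.159, 0.987, -0.0, -0.0]
contact_force: [0.2, -1.1, 0.1]
opening: 0.997
```

Emit:
move_arm(turn=[[0,0,0],[0,0,0],[0,0,0],[0,0,0],[0,0,0],[0,0,0],[0,0,0]], dp=[[-0.6,0.8,0.3],[-0.6,0.8,0.3],[-0.6,0.8,0.3],[-0.6,0.8,0.3],[-0.35,0.45,0.15],[0,0,0],[0,0,0]], jaw=[-1,-1,-1,-1,-1,-1,-1])

```text
clock: 4.07
tool_pos: [0.6233, -0.1406, 0.1397]
eef_rot: [0.159, 0.987, 0.0, -0.0]
contact_force: [-0.3, -0.1, -0.6]
opening: 1.0
```

```bash
python3 -c "
from h import *
to([.6235,-.1325,.006],162); d=snap('wrist','w1')"
```

```text
pos [ 623.3 -140.6  139.7] yaw 161.73 tilt 0.06 units [0.09 0.31 5.35] turnz -0.0008 t 4.07 open 1.0 F [-0.3 -0.1 -0.6]
```

View pics/w1.png

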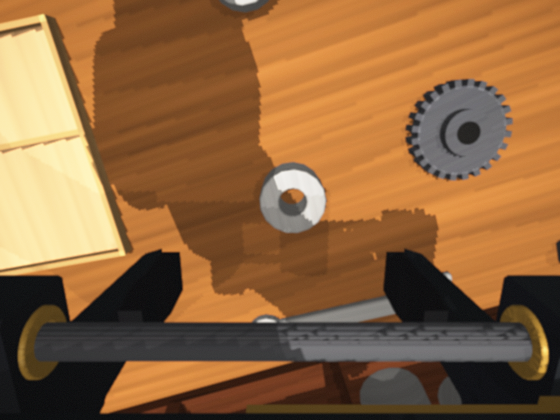

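```bash
cat >> h.py <<'E'
def blob(d,c,w,thr,tag,sat=70,hull=True):
    x,y=c; x0,y0=max(x-w,0),max(y-w,0)
    sub=np.array(d['frame'])[y0:y+w,x0:x+w]; sub=cv2.resize(sub,None,fx=4,fy=4,interpolation=cv2.INTER_CUBIC)
    hsv=cv2.cvtColor(sub,cv2.COLOR_BGR2HSV); m=((hsv[...,1]<sat)&(hsv[...,2]>thr)).astype(np.uint8)
    cs,_=cv2.findContours(m,cv2.RETR_EXTERNAL,cv2.CHAIN_APPROX_NONE)
    k=max(cs,key=cv2.contourArea); e=cv2.fitEllipse(cv2.convexHull(k) if hull else k)
    cv2.ellipse(sub,e,(0,0,255),1); cv2.imwrite(f'pics/{tag}.png',sub)
    return (np.array(e[0])+.5)/4-.5+[x0,y0], np.array(e[1])/4
E
python3 -c "
from h import *
d=load('w1'); 
for thr in (120,140): 
  c,e=blob(d,(293,197),45,thr,'w1b%d'%thr,60); print(c.round(1),e.round(1),(onz(d,c,.032)*1000).round(1))
"
```

```text
[292.8 200.4] [63.9 65.5] [[ 624.1 -132.2   32. ]]
[293.6 199.4] [60.9 64.8] [[ 623.6 -131.4   32. ]]
```

View pics/w1b120.png

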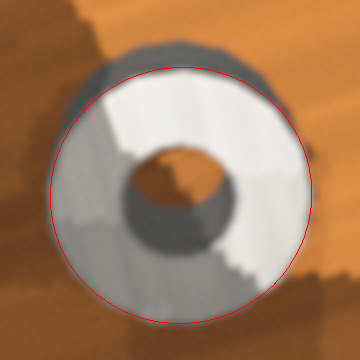

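Emit:
move_arm(turn=[[0,0,-0.0008],[0,0,0],[0,0,0],[0,0,0],[0,0,0],[0,0,0],[0,0,0],[0,0,0],[0,0,0],[0,0,0]], dp=[[0.03,0.15,0.5],[0.04,0.18,0.8],[0,0,1],[0,0,1],[0,0,1],[0,0,0.6],[0,0,0.3],[0,0,0.15],[0,0,0],[0,0,0]], jaw=[-1,-1,-1,-1,-1,-1,-1,-1,-1,-1])

```text
clock: 4.95
tool_pos: [0.6254, -0.1335, 0.0073]
eef_rot: [0.157, 0.988, 0.0, 0.001]
contact_force: [-0.4, 0.2, 0.4]
opening: 1.001
```

```bash
python3 -c "
from h import *
to([.624,-.132,.006],162)"
```

```text
pos [ 625.4 -133.5    7.3] yaw 161.89 tilt 0.1 units [0.07 0.04 0.05] turnz -0.0003 t 4.95 open 1.001 F [-0.4  0.2  0.4]
```

Emit:
move_arm(turn=[[0,0,0],[0,0,0],[0,0,0],[0,0,0],[0,0,0],[0,0,0],[0,0,0],[0,0,0]], dp=[[0.05,0.03,0],[0,0,0],[0,0,0],[0,0,0],[0,0,0],[0,0,0],[0,0,0],[0,0,0]], jaw=[1,1,1,1,1,1,1,1], newtons=40)

```text
clock: 5.62
tool_pos: [0.6237, -0.1326, 0.0063]
eef_rot: [0.157, 0.988, -0.0, 0.0]
contact_force: [-0.6, -0.8, 1.6]
opening: 0.537
```

Emit:
move_arm(turn=[[0,0,0],[0,0,0],[0,0,0],[0,0,0],[0,0,0],[0,0,0],[0,0,0],[0,0,0],[0,0,0],[0,0,0]], dp=[[0,0,-0.3],[0,0,-0.8],[0,0,-1],[0,0,-1],[0.2,0.3,-1],[0.4,0.6,-1],[0.6,0.9,-1],[0.62,0.96,-0.5],[0.62,0.96,0],[0.62,0.96,0]], jaw=[1,1,1,1,1,1,1,1,1,1])

```text
clock: 6.45
tool_pos: [0.587, 0.0037, 0.1726]
eef_rot: [0.157, 0.988, 0.0, 0.001]
contact_force: [1.4, -0.3, -2.6]
opening: 0.54
```

Emit:
move_arm(turn=[[0,0,0],[0,0,0],[0,0,0],[0,0,0],[0,0,0],[0,0,0],[0,0,0],[0,0,0],[0,0,0],[0,0,0]], dp=[[0.62,0.96,0],[0.62,0.96,0],[0.62,0.96,0],[0.62,0.96,0],[0.62,0.96,0],[0.62,0.96,0],[0.62,0.96,0],[0.62,0.96,0],[0.62,0.96,0],[0.62,0.96,0]], jaw=[1,1,1,1,1,1,1,1,1,1])

```text
clock: 7.28
tool_pos: [0.5135, 0.2798, 0.1712]
eef_rot: [0.157, 0.988, -0.0, -0.0]
contact_force: [0.8, -0.6, -2.2]
opening: 0.539
```

Emit:
move_arm(turn=[[0,0,0],[0,0,0],[0,0,0],[0,0,0]], dp=[[0.6,0.8,0],[0.2,0.3,0],[0,0,0],[0,0,0]], jaw=[1,1,1,1])

```text
clock: 7.62
tool_pos: [0.5041, 0.3101, 0.171]
eef_rot: [0.157, 0.988, -0.001, 0.0]
contact_force: [0.4, -1.4, -3.9]
opening: 0.537
```

```bash
python3 -c "
from h import *
to([.450,.330,.1],162); d=snap('wrist','w2')"
```

```text
pos [504.1 310.1 171. ] yaw 161.92 tilt 0.11 units [2.3  0.09 2.84] turnz -0.0002 t 7.62 open 0.537 F [ 0.4 -1.4 -3.9]
```

View pics/w2.png

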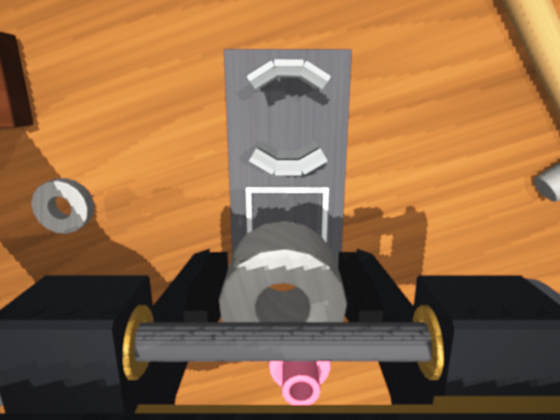

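```bash
python3 -c "
from h import *
d=load('w2'); crop(d,215,40,150,200,4,'w2c')
print((onz(d,[(224,49.5),(351,49)],.006)*1000).round(1))
"
```

```text
[[387.9 300.7   6. ]
 [418.3 394.8   6. ]]
```

View pics/w2c.png

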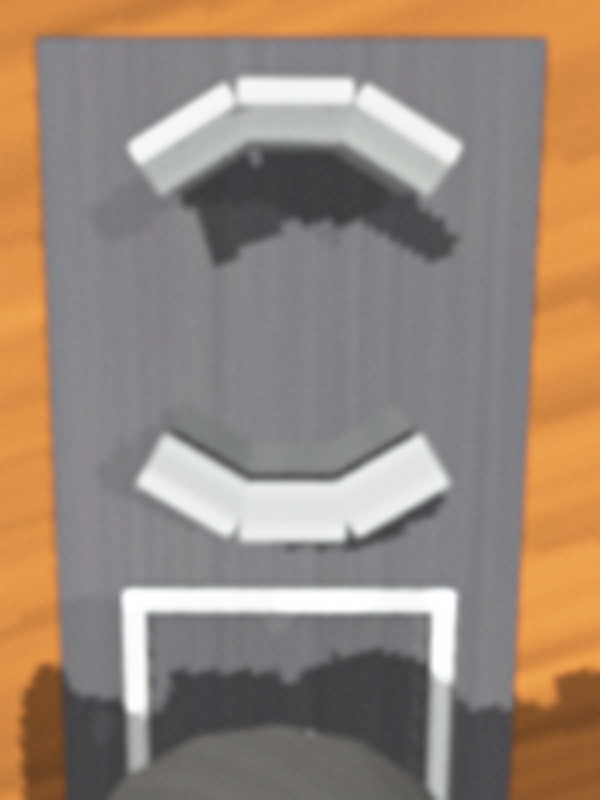

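```bash
python3 -c "
from h import *
d=load('w2')
c=np.array([(240,78),(352,78),(240,542),(345,542),(128,150),(461,150),(136,487),(450,487)],float)
p=onz(d,(c+.5)/4-.5+[215,40],.069)*1000; print(p.round(1)); print('mid4',p[:4].mean(0).round(1),'ends',p[4:].mean(0).round(1))
# frame outer top edge line z=11 & plate edges
q=np.array([(122,590),(457,590)],float); p=onz(d,(q+.5)/4-.5+[215,40],.011)*1000; print('frame edge',p.round(1), np.degrees(np.arctan2(*(p[1]-p[0])[[1,0]])))
f=p.mean(0)[:2]; print(f)
"
```

```text
[[412.3 335.7  69. ]
 [417.7 352.3  69. ]
 [482.4 312.3  69. ]
 [488.  329.3  69. ]
 [416.9 315.5  69. ]
 [433.3 365.5  69. ]
 [468.  298.6  69. ]
 [484.4 348.9  69. ]]
mid4 [450.1 332.4  69. ] ends [450.6 332.1  69. ]
frame edge [[495.8 280.   11. ]
 [517.9 347.6  11. ]] 71.93178965798187
[506.86102584 313.78164797]
```

Emit:
move_arm(turn=[[0,0,0],[0,0,0],[0,0,0],[0,0,0],[0,0,0],[0,0,0],[0,0,0]], dp=[[0.3,0.02,0.4],[0.6,0.05,0.8],[0.7,0.06,0.8],[0.5,0.05,0.6],[0.21,0,0.24],[0,0,0],[0,0,0]], jaw=[1,1,1,1,1,1,1])

```text
clock: 8.25
tool_pos: [0.4519, 0.3321, 0.1004]
eef_rot: [0.158, 0.987, -0.0, 0.001]
contact_force: [0.7, 0.4, -2.7]
opening: 0.536
```

```bash
python3 -c "
from h import *
to([.4505,.3323,.0125],162); d=snap('wrist','w3'); snap('side','s3')"
```

```text
pos [451.9 332.1 100.4] yaw 161.81 tilt 0.09 units [ 0.06 -0.01  3.52] turnz -0.0005 t 8.25 open 0.536 F [ 0.7  0.4 -2.7]
```

View pics/w3.png

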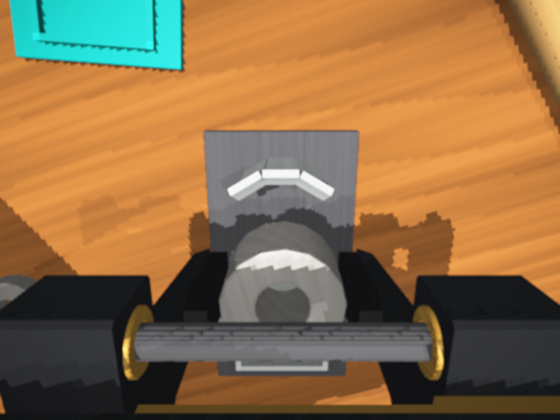

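Emit:
move_arm(turn=[[0,0,0],[0,0,0],[0,0,0],[0,0,0],[0,0,0],[0,0,0],[0,0,0],[0,0,0],[0,0,0],[0,0,0]], dp=[[0.05,0,0.3],[0,0,0.5],[0,0,0.5],[0,0,0.5],[0,0,0.5],[0,0,0.5],[0,0,0.3],[0,0,0.2],[0,0,0.1],[0,0,0]], jaw=[1,1,1,1,1,1,1,1,1,1])

```text
clock: 9.18
tool_pos: [0.4492, 0.3338, 0.0147]
eef_rot: [0.157, 0.988, -0.0, -0.0]
contact_force: [0.4, -0.7, -2.9]
opening: 0.538
```

Emit:
move_arm(turn=[[0,0,0],[0,0,0],[0,0,0],[0,0,0]], dp=[[-0.04,0,0.04],[0,0,0.04],[0,0,0],[0,0,0]], jaw=[1,1,1,1])

```text
clock: 9.52
tool_pos: [0.4505, 0.3335, 0.0135]
eef_rot: [0.157, 0.988, 0.0, 0.0]
contact_force: [0.4, 0.5, -2.9]
opening: 0.541
```

Emit:
move_arm(turn=[[0,0,0],[0,0,0],[0,0,0],[0,0,0]], dp=[[0,-0.02,0.04],[0,0,0.02],[0,0,0],[0,0,0]], jaw=[1,1,1,1])

```text
clock: 9.85
tool_pos: [0.4503, 0.3331, 0.0123]
eef_rot: [0.157, 0.988, 0.0, 0.0]
contact_force: [0.2, -0.8, 5.4]
opening: 0.538
```

Emit:
move_arm(turn=[[0,0,0],[0,0,0],[0,0,0],[0,0,0],[0,0,0],[0,0,0],[0,0,0],[0,0,0],[0,0,0],[0,0,0]], dp=[[0,0,0],[0,0,0],[0,0,0],[0,0,0],[0,0,0],[0,0,-0.2],[0,0,-0.5],[0,0,-1],[0,0,-1],[0,0,-1]], jaw=[-0.3,-0.5,-0.7,-0.9,-1,-1,-1,-1,-1,-1])

```text
clock: 10.68
tool_pos: [0.4499, 0.333, 0.1061]
eef_rot: [0.157, 0.988, 0.0, -0.0]
contact_force: [0.9, 0.8, -0.6]
opening: 1.0
```

Emit:
move_arm(turn=[[0,0,0],[0,0,0],[0,0,0],[0,0,0],[0,0,0],[0,0,0],[0,0,0],[0,0,0],[0,0,0],[0,0,0]], dp=[[0,0,-1],[-0.25,-0.65,-0.2],[-0.4,-1,0],[-0.4,-1,0],[-0.4,-1,0],[-0.4,-1,0],[-0.4,-1,0],[-0.4,-1,0],[-0.4,-1,0],[0,-0.2,0]], jaw=[-1,-1,-1,-1,-1,-1,-1,-1,-1,-1])

```text
clock: 11.52
tool_pos: [0.4618, 0.1166, 0.1346]
eef_rot: [0.16, 0.987, -0.003, 0.0]
contact_force: [-0.5, -0.5, -0.9]
opening: 1.001
```

```bash
python3 -c "
from h import *
to([.462,.1225,.002],162); d=snap('wrist','w4'); snap('side','s4');crop(load('s4'),95,240,110,120,6,'s4c')"
```

```text
pos [461.8 116.6 134.6] yaw 161.54 tilt 0.32 units [0.07 0.25 5.3 ] turnz -0.0013 t 11.52 open 1.001 F [-0.5 -0.5 -0.9]
```

View pics/w4.png

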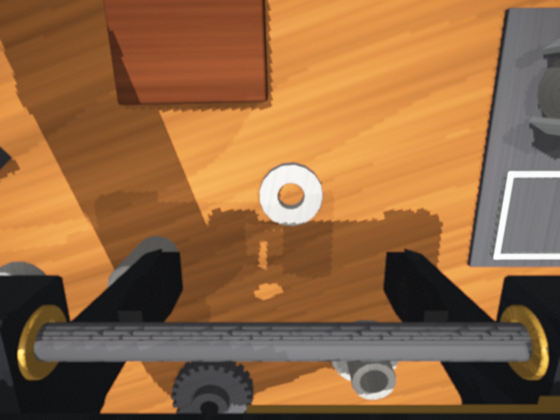

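View pics/s4c.png

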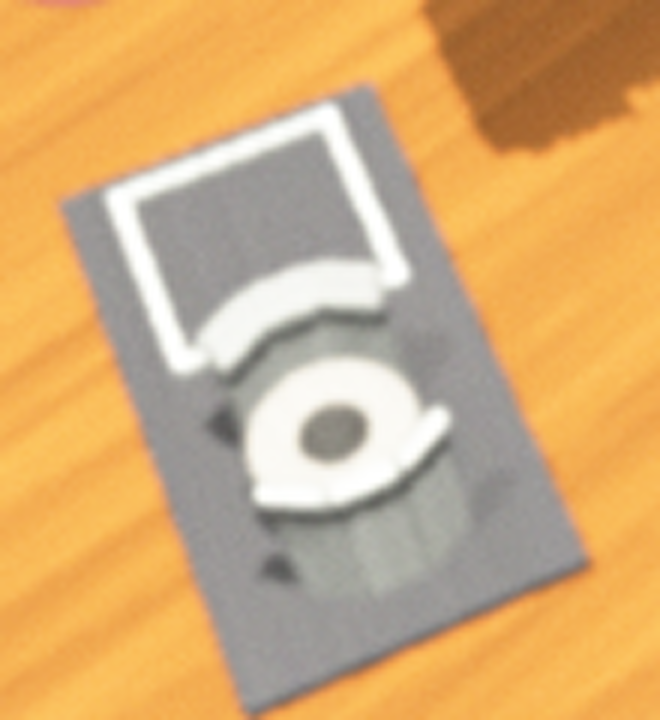

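```bash
python3 -c "
from h import *
d=snap('wrist','w4b')
c,e=blob(d,(291,195),40,140,'x',60); print(c.round(1),e.round(1),(onz(d,c,.014)*1000).round(1)); p=onz(d,c,.014)[0]; p[2]=.0025
to(p,162)"
```

```text
[284.6 196.6] [61.6 63.3] [[461.6 123.8  14. ]]
pos [461.9 123.3 135. ] yaw 161.88 tilt 0.09 units [0.02 0.01 5.3 ] turnz -0.0003 t 11.67 open 1.002 F [0.8 0.2 0.1]
```

Emit:
move_arm(turn=[[0,0,0],[0,0,0],[0,0,0],[0,0,0],[0,0,0],[0,0,0],[0,0,0],[0,0,0],[0,0,0],[0,0,0]], dp=[[0,0,0.5],[0,0,1],[0,0,1],[0,0,1],[0,0,0.8],[0,0,0.5],[0,0,0.3],[0,0,0.15],[0,0,0],[0,0,0]], jaw=[-1,-1,-1,-1,-1,-1,-1,-1,-1,-1])

```text
clock: 12.5
tool_pos: [0.4619, 0.1242, 0.0033]
eef_rot: [0.156, 0.988, 0.001, 0.0]
contact_force: [-0.2, -0.7, 0.6]
opening: 1.003
```

Emit:
move_arm(turn=[[0,0,0],[0,0,0],[0,0,0],[0,0,0],[0,0,0],[0,0,0],[0,0,0],[0,0,0]], dp=[[0,0,0],[0,0,0],[0,0,0],[0,0,0],[0,0,0],[0,0,0],[0,0,0],[0,0,0]], jaw=[1,1,1,1,1,1,1,1])

```text
clock: 13.17
tool_pos: [0.4617, 0.1226, 0.0031]
eef_rot: [0.157, 0.988, -0.0, 0.0]
contact_force: [-0.1, -0.8, 2.4]
opening: 0.531
```

```bash
python3 -c "
from h import *
to([.4505,.3323,.135],162)"
```

```text
pos [461.7 122.6   3.1] yaw 161.89 tilt 0.02 units [ 3.03  7.83 -5.28] turnz -0.0003 t 13.17 open 0.531 F [-0.1 -0.8  2.4]
```

Emit:
move_arm(turn=[[0,0,0],[0,0,0],[0,0,0],[0,0,0],[0,0,0],[0,0,0],[0,0,0],[0,0,0],[0,0,0],[0,0,0]], dp=[[0,0,-0.3],[0,0,-0.8],[0,0,-1],[0,0,-1],[0,0,-1],[0.2,0.5,-1],[0.4,1,-0.2],[0.4,1,0],[0.4,1,0],[0.4,1,0]], jaw=[1,1,1,1,1,1,1,1,1,1])

```text
clock: 14.0
tool_pos: [0.4536, 0.2443, 0.1355]
eef_rot: [0.158, 0.988, -0.0, 0.0]
contact_force: [0.2, 0.0, -1.7]
opening: 0.529
```

Emit:
move_arm(turn=[[0,0,0],[0,0,0],[0,0,0],[0,0,0],[0,0,0],[0,0,0],[0,0,0]], dp=[[0.4,1,0],[0.4,1,0],[0.3,0.8,0],[0.1,0.4,0],[0.03,0.13,0],[0,0,0],[0,0,0]], jaw=[1,1,1,1,1,1,1])

```text
clock: 14.58
tool_pos: [0.4508, 0.3301, 0.1349]
eef_rot: [0.158, 0.987, -0.001, 0.0]
contact_force: [0.2, -0.4, -1.8]
opening: 0.53
```

```bash
python3 -c "
from h import *
to([.4505,.3325,.0415],162); d=snap('wrist','w5'); snap('side','s5');crop(load('s5'),60,160,180,150,4,'s5c')"
```

```text
pos [450.8 330.1 134.9] yaw 161.82 tilt 0.16 units [0.04 0.1  3.74] turnz -0.0005 t 14.58 open 0.53 F [ 0.2 -0.4 -1.8]
```

View pics/w5.png

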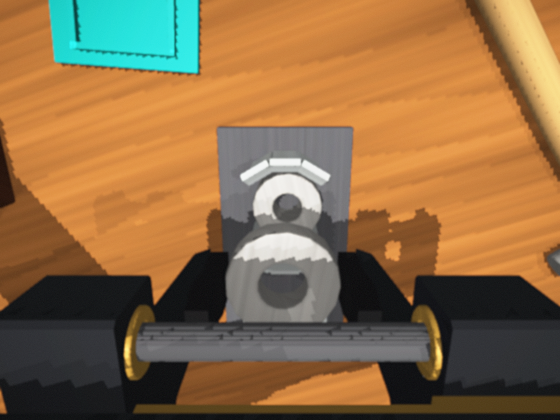

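View pics/s5c.png

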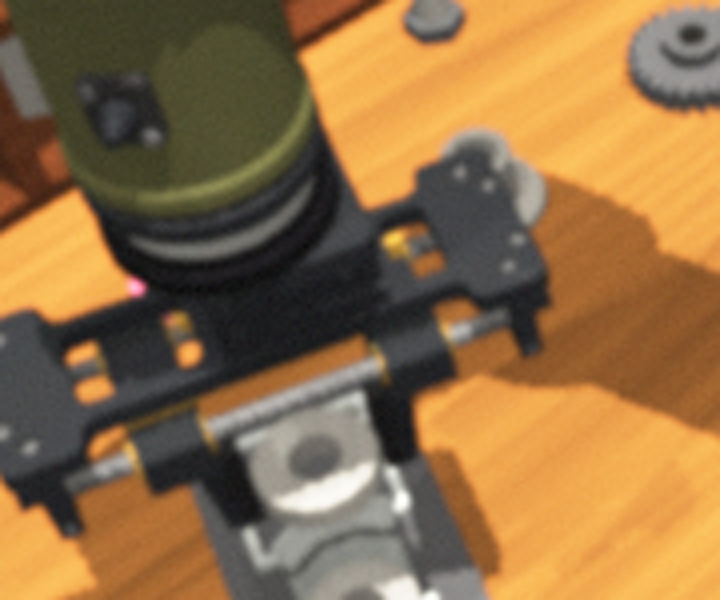

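Emit:
move_arm(turn=[[0,0,0],[0,0,0],[0,0,0],[0,0,0],[0,0,0],[0,0,0],[0,0,0],[0,0,0],[0,0,0],[0,0,0]], dp=[[0,0.02,0.3],[0,0,0.6],[0,0,0.6],[0,0,0.6],[0,0,0.6],[0,0,0.5],[0,0,0.3],[0,0,0.17],[0,0,0],[0,0,0]], jaw=[1,1,1,1,1,1,1,1,1,1])

```text
clock: 15.52
tool_pos: [0.4507, 0.333, 0.0439]
eef_rot: [0.157, 0.988, 0.0, 0.0]
contact_force: [-0.6, -0.3, -1.5]
opening: 0.53
```

```bash
python3 -c "
from h import *
to([.4505,.3325,.0412],162)"
```

```text
pos [450.7 333.   43.9] yaw 161.9 tilt 0.02 units [ 0.   -0.02  0.11] turnz -0.0003 t 15.52 open 0.53 F [-0.6 -0.3 -1.5]
```

Emit:
move_arm(turn=[[0,0,0],[0,0,0],[0,0,0],[0,0,0],[0,0,0]], dp=[[0,0,0.04],[0,0,0.04],[0,0,0.03],[0,0,0],[0,0,0]], jaw=[1,1,1,1,1])

```text
clock: 15.93
tool_pos: [0.4507, 0.3329, 0.0411]
eef_rot: [0.157, 0.988, 0.0, 0.0]
contact_force: [-0.0, 0.2, -1.4]
opening: 0.53
```

Emit:
move_arm(turn=[[0,0,0],[0,0,0],[0,0,0],[0,0,0]], dp=[[0,0,0.02],[0,0,0.02],[0,0,0],[0,0,0]], jaw=[1,1,1,1])

```text
clock: 16.27
tool_pos: [0.4508, 0.3329, 0.041]
eef_rot: [0.157, 0.988, 0.0, 0.001]
contact_force: [-1.0, -2.4, 8.6]
opening: 0.532
```

Emit:
move_arm(turn=[[0,0,0],[0,0,0],[0,0,0],[0,0,0],[0,0,0],[0,0,0],[0,0,0],[0,0,0],[0,0,0],[0,0,0]], dp=[[0,0,0],[0,0,0],[0,0,0],[0,0,0],[0,0,0],[0,0,-0.2],[0,0,-0.5],[0,0,-1],[0,0,-1],[-0.2,-0.5,-1]], jaw=[-0.3,-0.5,-0.7,-0.9,-1,-1,-1,-1,-1,-1])

```text
clock: 17.1
tool_pos: [0.4507, 0.3227, 0.1348]
eef_rot: [0.156, 0.988, 0.002, -0.0]
contact_force: [0.9, 0.7, 0.9]
opening: 1.001
```

Emit:
move_arm(turn=[[0,0,0],[0,0,0],[0,0,0],[0,0,0],[0,0,0],[0,0,0],[0,0,0],[0,0,0],[0,0,0],[0,0,0]], dp=[[-0.4,-1,-0.6],[-0.4,-1,0],[-0.4,-1,0],[-0.4,-1,0],[-0.4,-1,0],[-0.4,-1,0],[-0.4,-1,0],[-0.4,-1,0],[-0.4,-1,0],[-0.4,-1,0]], jaw=[-1,-1,-1,-1,-1,-1,-1,-1,-1,-1])

```text
clock: 17.93
tool_pos: [0.469, 0.0495, 0.1485]
eef_rot: [0.157, 0.988, -0.0, 0.001]
contact_force: [-0.5, 0.2, 0.5]
opening: 0.996
```

Emit:
move_arm(turn=[[0,0,0],[0,0,0],[0,0,0],[0,0,0]], dp=[[-0.4,-1,0],[-0.3,-0.7,0],[0,0,0],[0,0,0]], jaw=[-1,-1,-1,-1])

```text
clock: 18.27
tool_pos: [0.4726, 0.004, 0.1482]
eef_rot: [0.159, 0.987, 0.0, 0.001]
contact_force: [0.3, 1.5, -0.5]
opening: 0.998
```

```bash
python3 -c "
from h import *
to([.479,.002,.014],162); d=snap('wrist','w6'); snap('side','s6');crop(load('s6'),95,240,110,120,6,'s6c')"
```

```text
pos [472.6   4.  148.2] yaw 161.76 tilt 0.06 units [-0.26  0.    5.37] turnz -0.0007 t 18.27 open 0.998 F [ 0.3  1.5 -0.5]
```

View pics/w6.png

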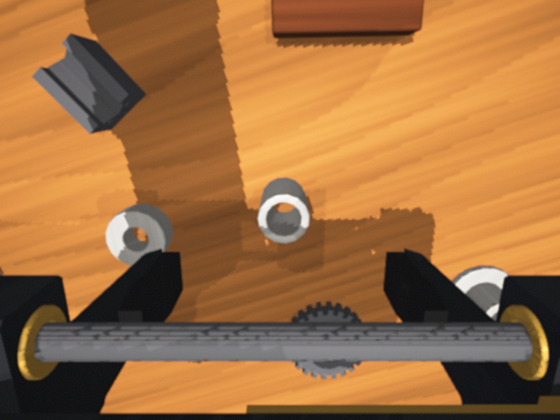

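View pics/s6c.png

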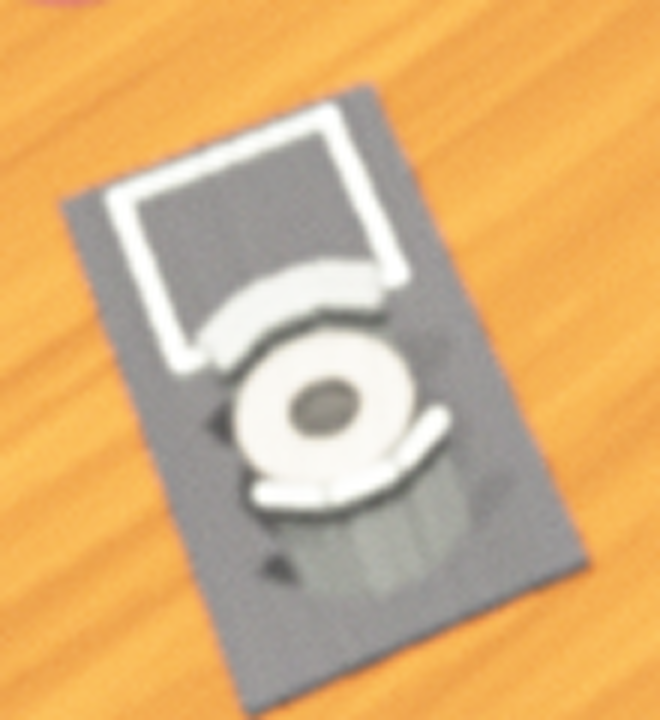

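```bash
python3 -c "
from h import *
d=load('w6')
c,e=blob(d,(284,217),30,150,'w6b',60); print(c.round(1),e.round(1),(onz(d,c,.055)*1000).round(1)); p=onz(d,c,.055)[0]; p[2]=.014
to(p,162)"
```

```text
[283.2 216.1] [45.2 52.6] [[478.1   3.7  55. ]]
pos [472.6   6.2 148.2] yaw 161.98 tilt 0.1 units [-0.23 -0.04  5.37] turnz -0.0001 t 18.37 open 0.997 F [ 0.2  1.5 -1.2]
```

View pics/w6b.png

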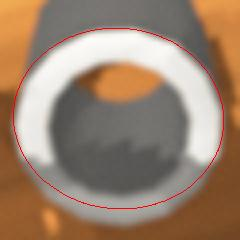

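```bash
python3 -c "
from h import *
d=snap('wrist','w6x')
c,e=blob(d,(284,217),30,105,'w6b',55); print(c.round(1),e.round(1),(onz(d,c,.055)*1000).round(1)); p=onz(d,c,.055)[0]; p[2]=.014
to(p,162)"
```

```text
[279. 213.] [53.1 61.8] [[475.1   4.1  55. ]]
pos [472.6   6.5 148.1] yaw 162.03 tilt 0.09 units [-0.12 -0.07  5.36] turnz 0.0001 t 18.42 open 0.999 F [-0.4 -0.5  0.5]
```

View pics/w6b.png

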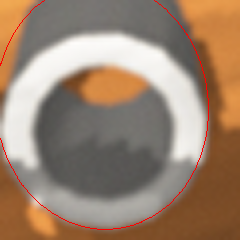

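```bash
python3 -c "
from h import *
d=load('w6x'); p=onz(d,(279.9,219.25),.055)[0]; print(p); p[2]=.014
to(p,162)"
```

```text
[0.47954744 0.00322171 0.055     ]
pos [472.6   6.5 148.1] yaw 162.03 tilt 0.09 units [-0.3  -0.05  5.36] turnz 0.0001 t 18.42 open 0.999 F [-0.4 -0.5  0.5]
```

Emit:
move_arm(turn=[[0,0,0],[0,0,0],[0,0,0],[0,0,0],[0,0,0],[0,0,0],[0,0,0],[0,0,0],[0,0,0],[0,0,0]], dp=[[-0.15,-0.02,0.5],[-0.15,-0.03,1],[0,0,1],[0,0,1],[0,0,0.8],[0,0,0.5],[0,0,0.4],[0,0,0.16],[0,0,0],[0,0,0]], jaw=[-1,-1,-1,-1,-1,-1,-1,-1,-1,-1])

```text
clock: 19.25
tool_pos: [0.4793, 0.0023, 0.0138]
eef_rot: [0.157, 0.988, 0.0, 0.0]
contact_force: [-0.1, 0.0, 0.6]
opening: 1.0
```

Emit:
move_arm(turn=[[0,0,0],[0,0,0],[0,0,0],[0,0,0],[0,0,0],[0,0,0],[0,0,0],[0,0,0],[0,0,0]], dp=[[0,0,0],[0,0,0],[0,0,0],[0,0,0],[0,0,0],[0,0,0],[0,0,0],[0,0,0],[0,0,0]], jaw=[1,1,1,1,1,1,1,1,1])

```text
clock: 20.0
tool_pos: [0.4791, 0.0015, 0.0135]
eef_rot: [0.157, 0.988, 0.0, 0.0]
contact_force: [-0.1, 0.1, -0.1]
opening: 0.397
```

```bash
python3 -c "
from h import *
to([.5408,.3028,.165],162)"
```

```text
pos [479.1   1.5  13.5] yaw 161.91 tilt 0.02 units [ 1.4  12.22 -6.06] turnz -0.0002 t 20.0 open 0.397 F [-0.1  0.1 -0.1]
```

Emit:
move_arm(turn=[[0,0,0],[0,0,0],[0,0,0],[0,0,0],[0,0,0],[0,0,0],[0,0,0],[0,0,0],[0,0,0],[0,0,0]], dp=[[0,0,-0.3],[0,0,-0.8],[0,0,-1],[0,0,-1],[0.05,0.5,-1],[0.1,1,-0.7],[0.12,1,0],[0.12,1,0],[0.12,1,0],[0.12,1,0]], jaw=[1,1,1,1,1,1,1,1,1,1])

```text
clock: 20.83
tool_pos: [0.5065, 0.1376, 0.1333]
eef_rot: [0.157, 0.988, -0.0, -0.0]
contact_force: [0.8, -0.3, -2.4]
opening: 0.404
```

Emit:
move_arm(turn=[[0,0,0],[0,0,0],[0,0,0],[0,0,0],[0,0,0],[0,0,0],[0,0,0],[0,0,0],[0,0,0],[0,0,0]], dp=[[0.12,1,0],[0.12,1,0],[0.12,1,0],[0.12,1,0],[0.12,1,0],[0.12,0.8,0],[0.05,0.6,0],[0,0.32,0],[0,0,0],[0,0,0]], jaw=[1,1,1,1,1,1,1,1,1,1])

```text
clock: 21.67
tool_pos: [0.5404, 0.3015, 0.1329]
eef_rot: [0.157, 0.988, -0.001, -0.0]
contact_force: [-1.2, -0.2, -2.0]
opening: 0.398
```

```bash
python3 -c "
from h import *
to([.5408,.3028,.0215],162); d=snap('wrist','w7')"
```

```text
pos [540.4 301.5 132.9] yaw 161.9 tilt 0.12 units [-0.    0.06  4.45] turnz -0.0003 t 21.67 open 0.398 F [-1.2 -0.2 -2. ]
```

View pics/w7.png

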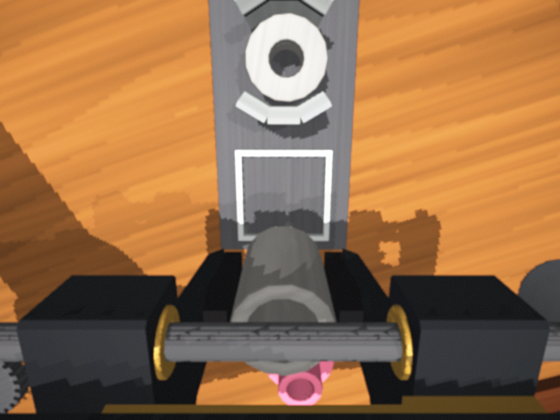

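```bash
python3 -c "
from h import *
d=load('w7'); p=onz(d,[(234,150),(332.5,150),(237,242),(330.5,241.5)],.011); print((p*1000).round(1),p.mean(0)); to([*p.mean(0)[:2],.0215])"
```

```text
[[495.9 279.9  11. ]
 [518.  347.5  11. ]
 [563.7 257.4  11. ]
 [585.8 326.5  11. ]] [0.54085993 0.30282439 0.011     ]
pos [540.5 300.7 132.9] yaw 161.85 tilt 0.15 units [0.02 0.1  4.46] turnz None t 21.72 open 0.402 F [-0.1 -0.5 -2. ]
```

Emit:
move_arm(turn=[[0,0,0],[0,0,0],[0,0,0],[0,0,0],[0,0,0],[0,0,0],[0,0,0],[0,0,0],[0,0,0],[0,0,0]], dp=[[0,0.05,0.4],[0,0,0.8],[0,0,0.8],[0,0,0.8],[0,0,0.7],[0,0,0.5],[0,0,0.3],[0,0,0.12],[0,0,0],[0,0,0]], jaw=[1,1,1,1,1,1,1,1,1,1])

```text
clock: 22.55
tool_pos: [0.5415, 0.3041, 0.0236]
eef_rot: [0.157, 0.988, 0.0, 0.0]
contact_force: [-0.1, 0.3, -2.1]
opening: 0.4
```

Emit:
move_arm(turn=[[0,0,0],[0,0,0],[0,0,0]], dp=[[0,0,0.04],[0,0,0],[0,0,0]], jaw=[1,1,1])

```text
clock: 22.8
tool_pos: [0.5414, 0.304, 0.0226]
eef_rot: [0.157, 0.988, 0.0, 0.0]
contact_force: [0.1, -0.6, -1.4]
opening: 0.398
```

Emit:
move_arm(turn=[[0,0,0],[0,0,0],[0,0,0],[0,0,0],[0,0,0]], dp=[[0,0,0.04],[0,0,0.04],[0,0,0.03],[0,0,0],[0,0,0]], jaw=[1,1,1,1,1])

```text
clock: 23.22
tool_pos: [0.5412, 0.3038, 0.0196]
eef_rot: [0.157, 0.988, -0.0, 0.0]
contact_force: [-1.2, -1.8, 3.3]
opening: 0.399
```

Emit:
move_arm(turn=[[0,0,0],[0,0,0],[0,0,0],[0,0,0],[0,0,0],[0,0,0],[0,0,0],[0,0,0],[0,0,0],[0,0,0]], dp=[[0,0,0],[0,0,0],[0,0,0],[0,0,0],[0,0,0],[0,0,-0.2],[0,0,-0.5],[0,0,-1],[0,0,-1],[0,0,-1]], jaw=[0,-0.3,-0.6,-0.9,-1,-1,-1,-1,-1,-1])

```text
clock: 24.05
tool_pos: [0.5409, 0.304, 0.1137]
eef_rot: [0.157, 0.988, 0.0, -0.0]
contact_force: [0.2, 0.2, 0.3]
opening: 0.999
```

Emit:
move_arm(turn=[[0,0,0],[0,0,0],[0,0,0],[0,0,0],[0,0,0],[0,0,0],[0,0,0],[0,0,0],[0,0,0],[0,0,0]], dp=[[0,-0.5,-0.8],[-0.15,-1,-0.1],[-0.15,-1,0],[-0.15,-1,0],[-0.15,-1,0],[-0.15,-1,0],[-0.15,-1,0],[-0.15,-1,0],[-0.15,-1,0],[-0.15,-1,0]], jaw=[-1,-1,-1,-1,-1,-1,-1,-1,-1,-1])

```text
clock: 24.88
tool_pos: [0.4994, 0.0666, 0.1354]
eef_rot: [0.157, 0.988, 0.0, 0.001]
contact_force: [0.7, 0.0, 0.9]
opening: 1.0
```

Emit:
move_arm(turn=[[0,0,0],[0,0,0],[0,0,0],[0,0,0],[0,0,0],[0,0,0],[0,0,0],[0,0,-0.014],[0,0,-0.014],[0,0,0]], dp=[[-0.15,-1,0],[-0.15,-1,0],[-0.15,-1,0],[-0.15,-1,0],[-0.15,-1,0],[-0.15,-1,0],[-0.15,-1,0],[-0.1,-0.4,0],[0,0,0],[0,0,0]], jaw=[-1,-1,-1,-1,-1,-1,-1,-1,-1,-1])

```text
clock: 25.72
tool_pos: [0.4693, -0.1184, 0.135]
eef_rot: [0.07, 0.998, -0.0, 0.001]
contact_force: [-0.3, 0.7, 0.4]
opening: 0.997
```

```bash
python3 -c "
from h import *
r.get_state(); snap('side','s8');crop(load('s8'),80,230,140,140,5,'s8c')
d=snap('wrist','w8'); to([.469,-.117,.003],172.2)"
```

```text
pos [ 469.6 -116.9  135. ] yaw 171.86 tilt 0.08 units [ 0.03 -0.01  5.28] turnz -0.0009 t 25.82 open 1.002 F [0.1 0.7 0.2]
```

View pics/w8.png

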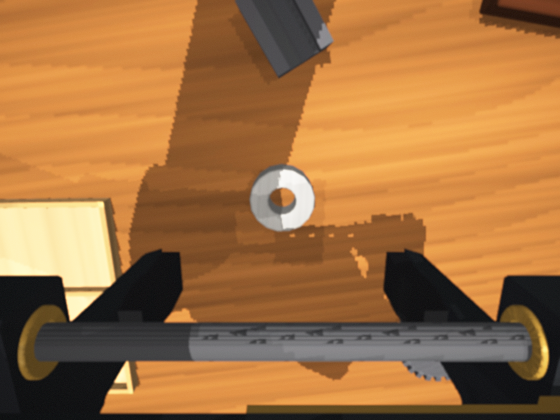

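View pics/s8c.png

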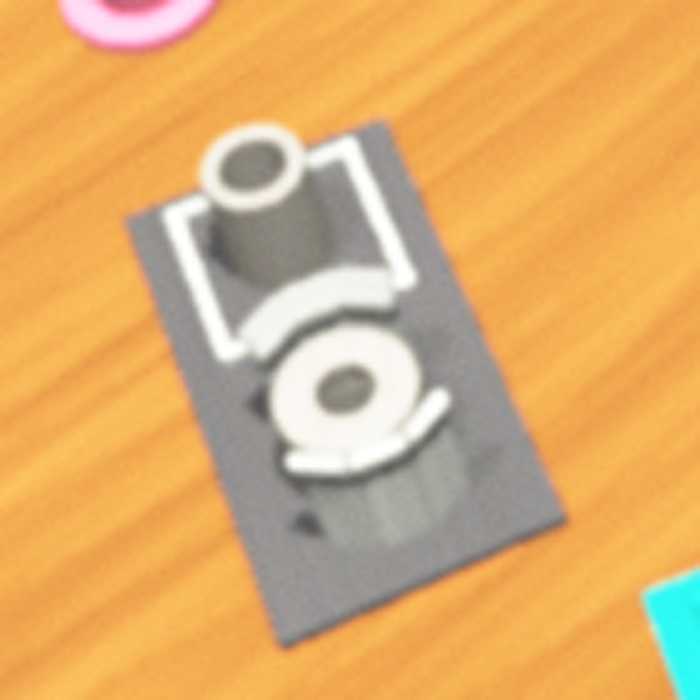

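Sleeve stands in the frame; the stack is in the tube. Now the mid spacer at wrist pixel (282,198).

```bash
python3 -c "
from h import *
d=snap('wrist','w8b')
c,e=blob(d,(282,198),38,130,'x',60); print(c.round(1),e.round(1),(onz(d,c,.022)*1000).round(1)); p=onz(d,c,.022)[0]; p[2]=.004
to(p,172.2)"
```

```text
[281.4 199.5] [62.5 64.8] [[ 469.1 -116.6   22. ]]
pos [ 469.6 -116.6  134.9] yaw 171.91 tilt 0.07 units [ 0.03 -0.    5.23] turnz -0.0008 t 25.87 open 0.998 F [ 0.3 -0.1  0.6]
```

View pics/x.png

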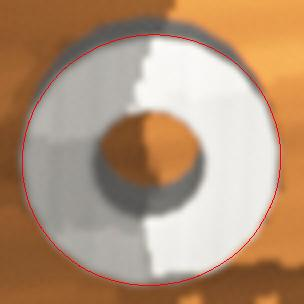

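Emit:
move_arm(turn=[[0,0,-0.0008],[0,0,0],[0,0,0],[0,0,0],[0,0,0],[0,0,0],[0,0,0],[0,0,0],[0,0,0],[0,0,0]], dp=[[0.03,0,0.5],[0,0,1],[0,0,1],[0,0,1],[0,0,0.7],[0,0,0.4],[0,0,0.3],[0,0,0.1],[0,0,0],[0,0,0]], jaw=[-1,-1,-1,-1,-1,-1,-1,-1,-1,-1])

```text
clock: 26.7
tool_pos: [0.4689, -0.1167, 0.0097]
eef_rot: [0.067, 0.998, -0.0, 0.0]
contact_force: [-1.0, 0.1, 0.2]
opening: 0.995
```

Emit:
move_arm(turn=[[0,0,0],[0,0,0],[0,0,0],[0,0,0],[0,0,0],[0,0,0],[0,0,0],[0,0,0]], dp=[[0,0,0],[0,0,0],[0,0,0],[0,0,0],[0,0,0],[0,0,0],[0,0,0],[0,0,0]], jaw=[1,1,1,1,1,1,1,1])

```text
clock: 27.37
tool_pos: [0.4685, -0.1174, 0.0093]
eef_rot: [0.067, 0.998, -0.0, 0.0]
contact_force: [-0.0, 0.1, 1.3]
opening: 0.523
```

```bash
python3 -c "
from h import *
to([.545,-.325,.12],172.2)"
```

```text
pos [ 468.5 -117.4    9.3] yaw 172.26 tilt 0.03 units [-4.15 -7.82 -4.42] turnz 0.0002 t 27.37 open 0.523 F [-0.   0.1  1.3]
```

Emit:
move_arm(turn=[[0,0,0],[0,0,0],[0,0,0],[0,0,0],[0,0,0],[0,0,0],[0,0,0],[0,0,0],[0,0,0],[0,0,0]], dp=[[0,0,-0.3],[0,0,-0.8],[0,0,-1],[0,0,-1],[-0.25,-0.5,-1],[-0.5,-1,-0.7],[-0.5,-1,0],[-0.5,-1,0],[-0.5,-1,0],[-0.5,-1,0]], jaw=[1,1,1,1,1,1,1,1,1,1])

```text
clock: 28.2
tool_pos: [0.5175, -0.2641, 0.1288]
eef_rot: [0.068, 0.998, 0.0, -0.001]
contact_force: [-0.0, 0.5, -2.6]
opening: 0.529
```

Emit:
move_arm(turn=[[0,0,0],[0,0,0],[0,0,0],[0,0,0],[0,0,0],[0,0,0]], dp=[[-0.5,-1,0],[-0.5,-0.9,0],[-0.4,-0.4,0],[0,0,0],[0,0,0],[0,0,0]], jaw=[1,1,1,1,1,1])

```text
clock: 28.7
tool_pos: [0.5443, -0.3227, 0.1286]
eef_rot: [0.067, 0.998, 0.001, -0.001]
contact_force: [-0.1, -0.6, -3.0]
opening: 0.527
```

```bash
python3 -c "
from h import *
d=snap('wrist','w9'); to([.4855,-.316,.015],172.2)"
```

```text
pos [ 544.4 -322.5  128.9] yaw 172.41 tilt 0.11 units [ 2.36 -0.06  4.56] turnz 0.0006 t 28.75 open 0.526 F [-0.4  0.6 -3.5]
```

View pics/w9.png

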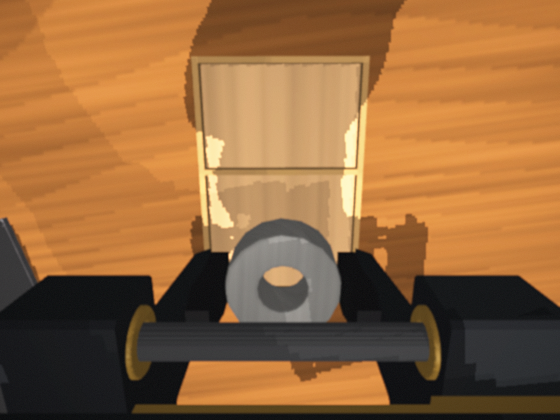

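```bash
python3 -c "
from h import *
d=load('w9'); crop(d,180,45,200,150,4,'w9c')
p=onz(d,[(192.5,57),(369.5,56)],.012)*1000; print(p.round(1)); m=p.mean(0); v=p[1]-p[0]; L=np.linalg.norm(v); v/=L; x=np.array([v[1],-v[0],0]); print('L',L,'yaw',np.degrees(np.arctan2(x[1],x[0])),'small',m+x*40,'large',m+x*127)
p=onz(d,[(204,170),(362,170)],.012)*1000;print(p.round(1), p.mean(0)-x*38, p.mean(0)+x*49)
"
```

```text
[[ 439.6 -367.4   12. ]
 [ 454.6 -251.3   12. ]]
L 117.02566641140196 yaw -7.342165173966887 small [ 486.74575194 -314.48203704   12.        ] large [ 573.03240975 -325.60016117   12.        ]
[[ 515.2 -374.5   12. ]
 [ 530.3 -261.9   12. ]] [ 485.05053303 -313.30697154   12.        ] [ 571.33719084 -324.42509567   12.        ]
```

View pics/w9c.png

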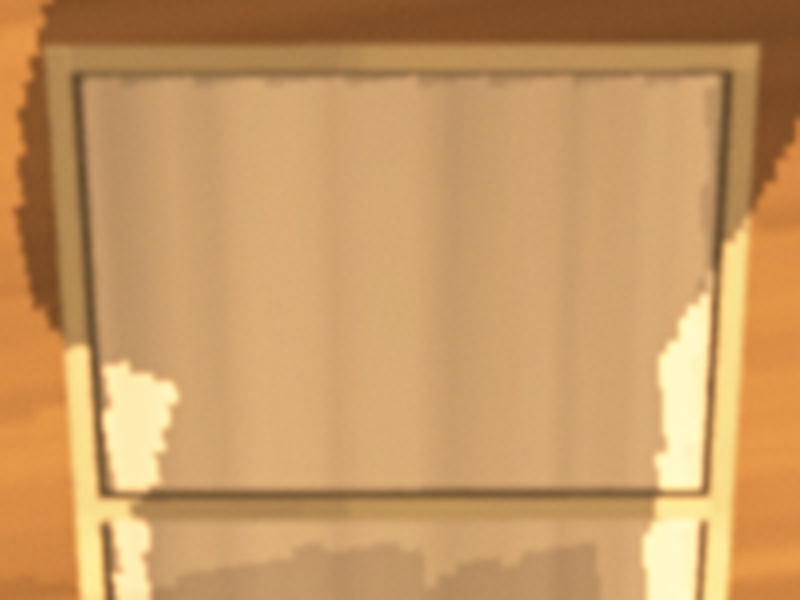

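Emit:
move_arm(turn=[[0,0,0],[0,0,0],[0,0,0],[0,0,0],[0,0,0],[0,0,0],[0,0,0],[0,0,0],[0,0,0],[0,0,0]], dp=[[0.4,0,0.2],[0.8,0,0.4],[0.8,0,0.8],[0.36,0,0.8],[0,0,0.8],[0,0,0.7],[0,0,0.4],[0,0,0.3],[0,0,0.1],[0,0,0]], jaw=[1,1,1,1,1,1,1,1,1,1])

```text
clock: 29.58
tool_pos: [0.4869, -0.3159, 0.0168]
eef_rot: [0.067, 0.998, 0.0, 0.0]
contact_force: [0.2, -0.3, -3.3]
opening: 0.526
```

Emit:
move_arm(turn=[[0,0,0],[0,0,0],[0,0,0]], dp=[[0,0,0],[0,0,0],[0,0,0]], jaw=[1,1,1])

```text
clock: 29.83
tool_pos: [0.4872, -0.3166, 0.0175]
eef_rot: [0.067, 0.998, -0.0, 0.001]
contact_force: [-1.0, 1.0, -2.2]
opening: 0.529
```

Emit:
move_arm(turn=[[0,0,0],[0,0,0],[0,0,0],[0,0,0],[0,0,0],[0,0,0]], dp=[[0,0.04,0.05],[0,0,0.05],[0,0,0.04],[0,0,0.03],[0,0,0],[0,0,0]], jaw=[1,1,1,1,1,1])

```text
clock: 30.33
tool_pos: [0.4867, -0.3154, 0.0124]
eef_rot: [0.067, 0.998, -0.0, -0.0]
contact_force: [0.1, 0.3, -3.8]
opening: 0.527
```

Emit:
move_arm(turn=[[0,0,0],[0,0,0],[0,0,0]], dp=[[0,0,0.03],[0,0,0],[0,0,0]], jaw=[1,1,1])

```text
clock: 30.58
tool_pos: [0.4868, -0.3154, 0.0123]
eef_rot: [0.067, 0.998, -0.0, 0.0]
contact_force: [-2.2, 1.8, 4.3]
opening: 0.526
```

Emit:
move_arm(turn=[[0,0,0],[0,0,0],[0,0,0],[0,0,0],[0,0,0],[0,0,0],[0,0,0],[0,0,0],[0,0,0],[0,0,0]], dp=[[0,0,0],[0,0,0],[0,0,0],[0,0,0],[0,0,0],[0,0,-0.2],[0,0,-0.5],[0,0,-1],[0,0,-1],[0,0,-1]], jaw=[-0.2,-0.3,-0.4,-0.4,-0.4,-0.4,-0.4,-0.4,-0.4,-0.4])

```text
clock: 31.42
tool_pos: [0.4868, -0.3151, 0.1062]
eef_rot: [0.067, 0.998, 0.0, 0.0]
contact_force: [-0.3, -0.5, 0.1]
opening: 0.702
```

Emit:
move_arm(turn=[[0,0,0],[0,0,0],[0,0,0],[0,0,0],[0,0,0],[0,0,0],[0,0,0],[0,0,0],[0,0,0],[0,0,0]], dp=[[-0.1,0.5,-1],[-0.15,1,-0.3],[-0.15,1,0],[-0.15,1,0],[-0.15,1,0],[-0.15,1,0],[-0.15,1,0],[-0.15,1,0],[-0.15,1,0],[-0.15,1,0]], jaw=[-1,-1,-1,-1,-1,-1,-1,-1,-1,-1])

```text
clock: 32.25
tool_pos: [0.555, -0.0835, 0.1379]
eef_rot: [0.067, 0.998, -0.0, 0.0]
contact_force: [0.1, -0.1, 0.6]
opening: 0.999
```

Emit:
move_arm(turn=[[0,0,0],[0,0,0],[0,0,0],[0,0,0],[0,0,0],[0,0,0],[0,0,0],[0,0,0],[0,0,0],[0,0,0]], dp=[[-0.15,1,0],[-0.15,1,0],[-0.15,1,0],[-0.15,1,0],[-0.15,1,0],[-0.15,1,0],[-0.15,1,0],[-0.15,1,0],[-0.1,0.8,0],[0,0.3,0]], jaw=[-1,-1,-1,-1,-1,-1,-1,-1,-1,-1])

```text
clock: 33.08
tool_pos: [0.6177, 0.141, 0.1383]
eef_rot: [0.065, 0.998, 0.002, 0.001]
contact_force: [-0.1, 0.2, 0.2]
opening: 1.0
```

```bash
python3 -c "
from h import *
r.get_state(); snap('top','t10');snap('side','s10');crop(load('s10'),300,80,110,80,6,'s10c')
d=snap('wrist','w10'); to([.621,.139,.012],172.2)"
```

```text
pos [617.1 135.7 137.2] yaw 172.31 tilt 0.05 units [-0.14  0.15  5.01] turnz 0.0003 t 33.23 open 1.001 F [ 0.2  0.2 -0.2]
```

View pics/w10.png

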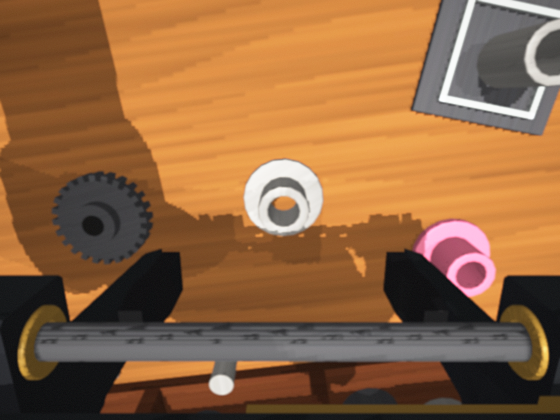

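View pics/s10c.png

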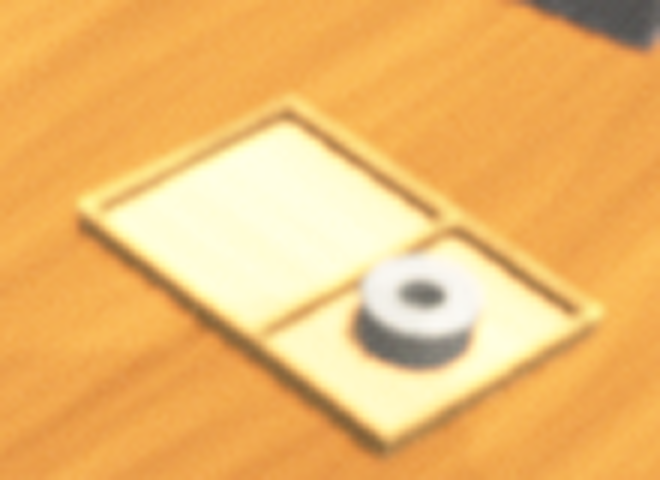

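```bash
python3 -c "
from h import *
d=snap('wrist','w10b'); crop(d,235,145,100,100,6,'w10c')
c,e=blob(d,(284,197),46,130,'x',60); print(c.round(1),e.round(1),(onz(d,c,.008)*1000).round(1))
print((onz(d,[(470,271)],.04)*1000).round(1),(onz(d,[(458,251)],.008)*1000).round(1))
to([.621,.139,.012],172.2)"
```

```text
[286.6 196.8] [76.7 79.1] [[619.3 139.5   8. ]]
[[683.4 264.4  40. ]] [[682.6 270.2   8. ]]
pos [617.2 134.3 136.8] yaw 172.22 tilt 0.12 units [-0.13  0.22  4.99] turnz 0.0001 t 33.28 open 1.0 F [-0.1 -0.8 -1.2]
```

View pics/w10c.png

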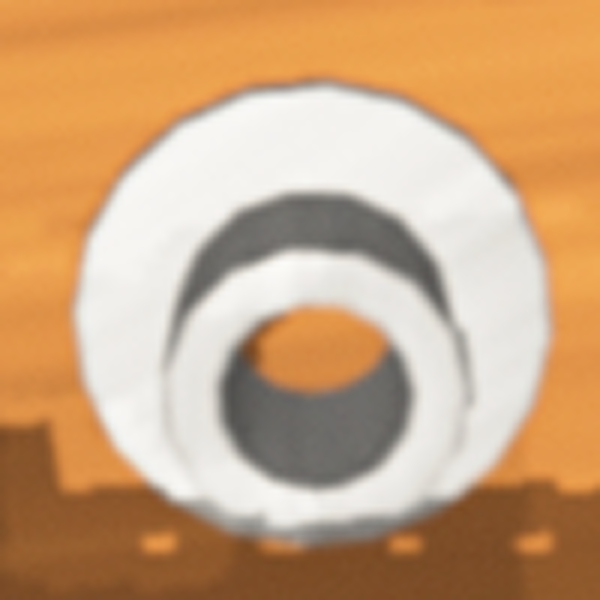

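View pics/x.png

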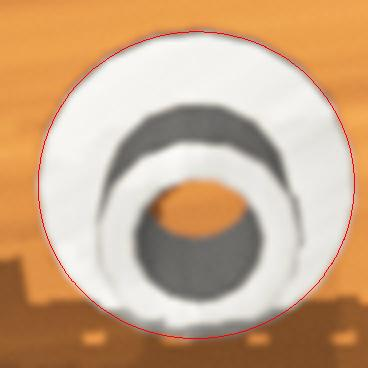

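```bash
python3 -c "
from h import *
d=load('w10b'); print(d['tool_pos'],(onz(d,[(287.25,210.6)],.04)*1000).round(1)); to([.6195,.139,.0115],172.2)
d=snap('wrist','w10d'); print(d['tool_pos']); c,e=blob(d,(284,197),46,130,'x',60); print(c,(onz(d,c,.008)*1000).round(1))"
```

```text
[0.61711074 0.1357368  0.13718161] [[620.4 139.6  40. ]]
pos [617.2 134.3 136.8] yaw 172.22 tilt 0.12 units [-0.07  0.21  5.01] turnz 0.0001 t 33.28 open 1.0 F [-0.1 -0.8 -1.2]
[0.61715885 0.13432126 0.13683335]
[289.0000267  196.60400391] [[619.4 139.9   8. ]]
```

Emit:
move_arm(turn=[[0,0,0],[0,0,0],[0,0,0],[0,0,0],[0,0,0],[0,0,0],[0,0,0],[0,0,0],[0,0,0],[0,0,0]], dp=[[-0.04,0.12,0.4],[-0.04,0.12,0.8],[0,0,0.8],[0,0,0.8],[0,0,0.8],[0,0,0.6],[0,0,0.4],[0,0,0.2],[0,0,0],[0,0,0]], jaw=[-1,-1,-1,-1,-1,-1,-1,-1,-1,-1])

```text
clock: 34.17
tool_pos: [0.6206, 0.142, 0.0171]
eef_rot: [0.068, 0.998, 0.0, 0.0]
contact_force: [0.9, 1.2, 0.4]
opening: 1.004
```

```bash
python3 -c "
from h import *
to([.620,.1397,.0115],172.2)"
```

```text
pos [620.6 142.   17.1] yaw 172.26 tilt 0.05 units [ 0.01 -0.09  0.23] turnz 0.0002 t 34.17 open 1.004 F [0.9 1.2 0.4]
```

Emit:
move_arm(turn=[[0,0,0],[0,0,0],[0,0,0],[0,0,0],[0,0,0]], dp=[[0,-0.08,0.1],[0,0,0.1],[0,0,0],[0,0,0],[0,0,0]], jaw=[-1,-1,-1,-1,-1])

```text
clock: 34.58
tool_pos: [0.6201, 0.1399, 0.012]
eef_rot: [0.067, 0.998, 0.0, 0.0]
contact_force: [0.1, 0.3, -0.5]
opening: 1.007
```

Emit:
move_arm(turn=[[0,0,0],[0,0,0],[0,0,0],[0,0,0],[0,0,0],[0,0,0],[0,0,0],[0,0,0],[0,0,0]], dp=[[0,0,0],[0,0,0],[0,0,0],[0,0,0],[0,0,0],[0,0,0],[0,0,0],[0,0,0],[0,0,0]], jaw=[1,1,1,1,1,1,1,1,1])

```text
clock: 35.33
tool_pos: [0.6199, 0.1394, 0.0117]
eef_rot: [0.068, 0.998, -0.0, -0.0]
contact_force: [-0.0, -1.4, -0.4]
opening: 0.399
```

```bash
python3 -c "
from h import *
to([.5725,-.325,.12],172.2)"
```

```text
pos [619.9 139.4  11.7] yaw 172.25 tilt 0.04 units [ -0.63 -18.67  -4.32] turnz 0.0001 t 35.33 open 0.399 F [-0.  -1.4 -0.4]
```

Emit:
move_arm(turn=[[0,0,0],[0,0,0],[0,0,0],[0,0,0],[0,0,0],[0,0,0],[0,0,0],[0,0,0],[0,0,0],[0,0,0]], dp=[[0,0,-0.3],[0,0,-0.8],[0,0,-1],[0,0,-1],[0,-0.5,-1],[-0.05,-1,-0.3],[-0.05,-1,0],[-0.05,-1,0],[-0.05,-1,0],[-0.05,-1,0]], jaw=[1,1,1,1,1,1,1,1,1,1])

```text
clock: 36.17
tool_pos: [0.6069, 0.0014, 0.1218]
eef_rot: [0.067, 0.998, -0.0, -0.0]
contact_force: [0.3, -0.2, -3.3]
opening: 0.395
```

Emit:
move_arm(turn=[[0,0,0],[0,0,0],[0,0,0],[0,0,0],[0,0,0],[0,0,0],[0,0,0],[0,0,0],[0,0,0],[0,0,0]], dp=[[-0.05,-1,0],[-0.05,-1,0],[-0.05,-1,0],[-0.05,-1,0],[-0.05,-1,0],[-0.05,-1,0],[-0.05,-1,0],[-0.05,-1,0],[0,-1,0],[0,-1,0]], jaw=[1,1,1,1,1,1,1,1,1,1])

```text
clock: 37.0
tool_pos: [0.5831, -0.2475, 0.1216]
eef_rot: [0.067, 0.998, 0.0, -0.0]
contact_force: [0.9, -0.8, -3.1]
opening: 0.395
```

Emit:
move_arm(turn=[[0,0,0],[0,0,0],[0,0,0],[0,0,0],[0,0,0],[0,0,0],[0,0,0]], dp=[[0,-1,0],[0,-1,0],[0,-0.7,0],[0,-0.4,0],[0,0,0],[0,0,0],[0,0,0]], jaw=[1,1,1,1,1,1,1])

```text
clock: 37.58
tool_pos: [0.5741, -0.3205, 0.1219]
eef_rot: [0.066, 0.998, 0.001, 0.0]
contact_force: [-0.2, -0.7, -2.5]
opening: 0.398
```

```bash
python3 -c "
from h import *
r.get_state();d=snap('wrist','w11'); snap('side','s11'); to([.5725,-.325,.0165],172.2)"
```

```text
pos [ 574.2 -320.7  122. ] yaw 172.46 tilt 0.08 units [ 0.04 -0.18  4.22] turnz 0.0007 t 37.68 open 0.399 F [ 0.1 -0.2 -3.5]
```

View pics/w11.png

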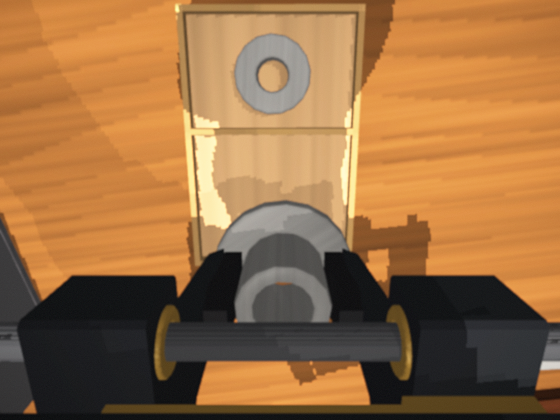

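Emit:
move_arm(turn=[[0,0,0],[0,0,0],[0,0,0],[0,0,0],[0,0,0],[0,0,0],[0,0,0],[0,0,0],[0,0,0],[0,0,0]], dp=[[0.02,-0.09,0.4],[0.02,-0.09,0.7],[0,0,0.7],[0,0,0.7],[0,0,0.7],[0,0,0.5],[0,0,0.3],[0,0,0.2],[0,0,0],[0,0,0]], jaw=[1,1,1,1,1,1,1,1,1,1])

```text
clock: 38.52
tool_pos: [0.5724, -0.3274, 0.0171]
eef_rot: [0.067, 0.998, -0.0, 0.0]
contact_force: [0.3, 1.5, -3.2]
opening: 0.401
```

Emit:
move_arm(turn=[[0,0,0],[0,0,0],[0,0,0]], dp=[[0,0,0],[0,0,0],[0,0,0]], jaw=[1,1,1])

```text
clock: 38.77
tool_pos: [0.5724, -0.3277, 0.0176]
eef_rot: [0.067, 0.998, -0.0, 0.001]
contact_force: [-0.8, 0.2, -3.1]
opening: 0.396
```

Emit:
move_arm(turn=[[0,0,0],[0,0,0],[0,0,0],[0,0,0],[0,0,0]], dp=[[0,0.05,0.04],[0,0.04,0.04],[0,0,0.03],[0,0,0],[0,0,0]], jaw=[1,1,1,1,1])

```text
clock: 39.18
tool_pos: [0.5724, -0.325, 0.0147]
eef_rot: [0.067, 0.998, -0.0, 0.0]
contact_force: [-2.5, 1.2, 4.7]
opening: 0.4
```

Contact reached. Release, lift, then check.

Emit:
move_arm(turn=[[0,0,0],[0,0,0],[0,0,0],[0,0,0],[0,0,0],[0,0,0],[0,0,0],[0,0,0],[0,0,0],[0,0,0]], dp=[[0,0,0],[0,0,0],[0,0,0],[0,0,0],[0,0,0],[0,0,-0.2],[0,0,-0.5],[0,0,-1],[0,0,-1],[0,0,-1]], jaw=[0,-0.1,-0.25,-0.25,-0.25,-0.25,-0.25,-0.25,-0.25,-0.25])

```text
clock: 40.02
tool_pos: [0.5724, -0.3249, 0.1085]
eef_rot: [0.067, 0.998, 0.0, 0.0]
contact_force: [1.1, -0.7, 1.1]
opening: 0.623
```

Emit:
move_arm(turn=[[0,0,0],[0,0,0],[0,0,0],[0,0,0],[0,0,0],[0,0,0],[0,0,0],[0,0,0],[0,0,0],[0,0,0]], dp=[[0,0,-1],[0,0.5,-1],[0,1,-1],[0,1,0],[0,1,0],[0,1,0],[0,1,0],[0,0.5,0],[0,0,0],[0,0,0]], jaw=[-0.25,-0.25,-0.25,-0.25,-0.25,-0.25,-0.25,-0.25,-0.25,-0.25])

```text
clock: 40.85
tool_pos: [0.5925, -0.1771, 0.1821]
eef_rot: [0.067, 0.998, -0.001, 0.0]
contact_force: [0.4, -0.8, 0.3]
opening: 0.627
```

```bash
python3 -c "
from h import *
snap('side','s12');snap('top','t12'); to([.5725,-.325,.0165],172.2)
a=load('s12')['frame'][80:165,290:410]; b=load('t12')['frame'][130:225,380:455]
crop(load('s12'),300,85,110,75,6,'s12c'); crop(load('t12'),85,125,130,150,4,'t12c')"
```

```text
pos [ 592.  -179.2  181.4] yaw 172.11 tilt 0.12 units [-0.03 -5.87  6.61] turnz -0.0003 t 40.95 open 0.627 F [-0.6 -1.2 -0.4]
```

View pics/s12.png

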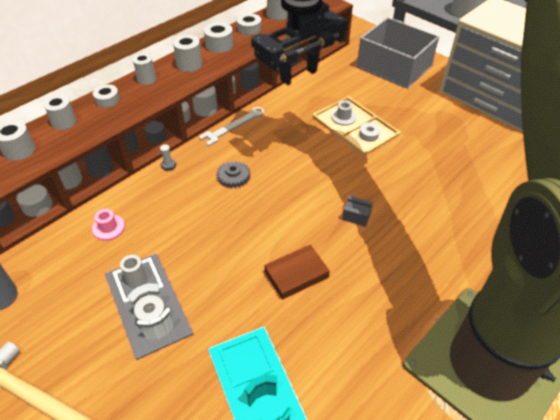

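View pics/s12c.png

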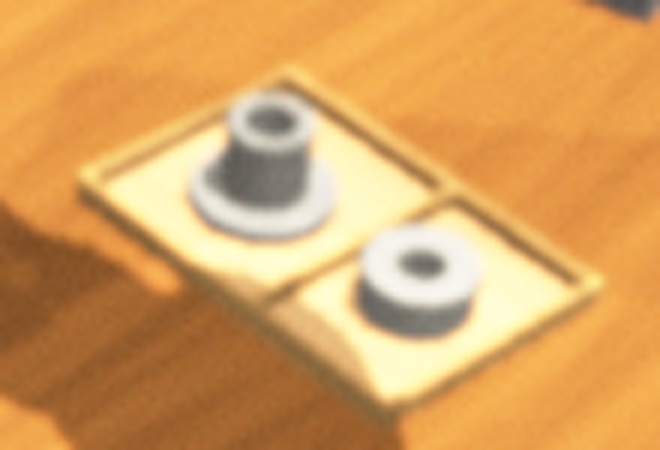

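View pics/t12.png

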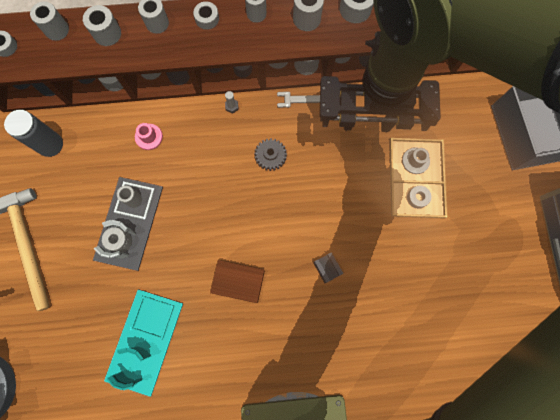

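```bash
python3 -c "
from h import *
s=load('s12');t=load('t12')
# bore of stack and gear check
crop(s,130,285,40,40,12,'sb');crop(t,95,220,40,40,12,'tb')
g=lambda d,x0,y0,w:cv2.absdiff(load(d[0])['frame'][y0:y0+w,x0:x0+w],load(d[1])['frame'][y0:y0+w,x0:x0+w]).mean()
print('gear diff',g(('side0','s12'),215,155,38),g(('top0','t12'),252,136,38))
cv2.imwrite('pics/sbtb.png',np.hstack([cv2.imread('pics/sb.png'),cv2.imread('pics/tb.png')])[:, :800])"
```

```text
gear diff 3.174976915974146 10.342797783933518
```

View pics/sb.png

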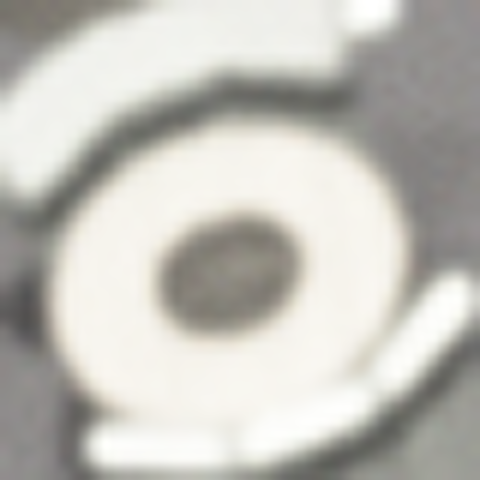

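View pics/tb.png

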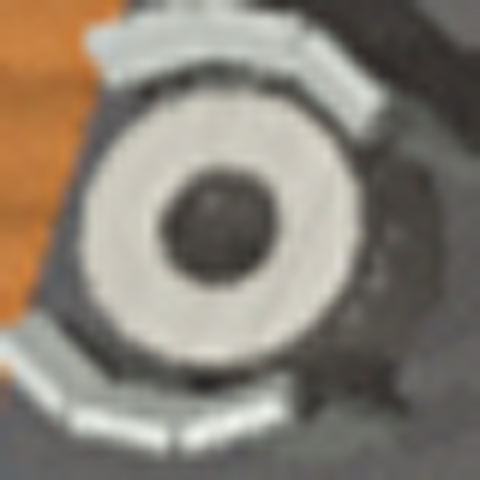

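```bash
python3 -c "
from h import *
s=load('s12');t=load('t12')
print((tri(s,[(130+230.5/12-.5,285+275.5/12-.5)],t,[(95+219.5/12-.5,220+225.5/12-.5)])*1000).round(1))
a=[np.array(load(n)['frame'][130:180,245:297]) for n in('top0','t12')]
cv2.imwrite('pics/g.png',cv2.resize(np.hstack(a),None,fx=6,fy=6))
A=[np.float32(cv2.cvtColor(np.array(load(n)['frame'][150:200,205:262]),cv2.COLOR_BGR2GRAY)) for n in('side0','s12')]
print('side shift px',cv2.phaseCorrelate(*A))
"
```

```text
[[452.6 332.5  50.1   0.6]]
side shift px ((0.1078644000031268, 0.00710902854161688), 0.9231121610005697)
```

View pics/g.png

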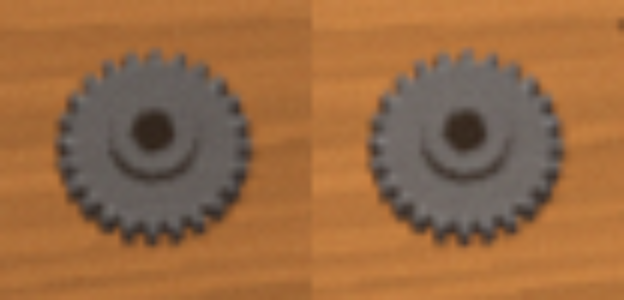

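The gear has not moved. The stack top measures 50 mm here. These two fixed cameras read about 4 mm low on the earlier parts, so that fits 52. The gripper is clear, so I am handing the job in.

```bash
python3 -c "
from h import *
print(r.finish_job())"
```

```text
the job is handed in; nothing more can be done
None
```

Both kits are made up and the job is handed in at about 41 s of the 112 s allowed. I had no verdict back.

- **Kit stand:** The 32 mm spacer is at the bottom of the slotted tube with the 14 mm one on top (46 mm together). The sleeve then went upright into the square frame.
- **Wooden tray:** The left-over 22 mm spacer lies flat in the small bay. The flanged bushing stands on its flange in the large bay.
- **Placing:** Each part was lowered until the wrist force showed light contact, under about 9 N, then released. The arm was clear and touching nothing when I handed in.

**Last checks:** The final top and side views show all five parts in place and upright or flat. The gear has not moved (0.1 px shift in the side view), and the turquoise and pink look-alikes were not touched.

**Disagreement in the measurements:** The two fixed cameras together read heights 2 to 5 mm low (28, 17, 10 and 51 mm for parts of 32, 22, 14 and 55 mm). They gave the stack top as 50 mm against the 52 mm line. The touch-down heights when placing the parts agreed with the given thicknesses to about 1 mm. I take the stack to be level with the line, though I did not see the line itself against it.

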